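# Test and reset the stop button of the board line

### The job

The framed circuit board standing in front of the stop-button station is in the way: lift it off and stand it upright in the middle of the black rubber mat, lengthwise, without dropping it. Then press the station's mushroom button straight in along its leaning axis until it bottoms and stays in, without ramming it, and after that twist its head clockwise all the way to its stop, re-gripping if needed, so that it is fully out again; leave the other things on the bench where they are.

Things in the scene. Friction and masses are not known exactly. Their poses are not given: they have to be found in the camera images.
- board: Green circuit board standing on edge in an aluminium frame on a black plastic foot; loose, 0.35 kg. 150 mm long (its x), 200 mm high (z). Frame 12 mm thick (y); the frame's top rail is 24 mm tall. Foot 120 x 60 x 22 mm. Origin: centre of the foot's underside. It stands edge-on in front of the station.
- board_grip (a point): Middle of the top edge of the board's frame, 200 mm above the foot's underside; axes as the board (pinch the 12 mm rail across y, from above).
- mat: Black rubber mat 190 (its x) x 130 (y) x 6 mm, fixed flat on the bench at the left or the right; an equally large white open tray lies on the other side. Origin: centre of its underside; its top is at z = 6 mm.
- station: White stop-button station, fixed, on a steel foot plate 180 x 150 x 10 mm (x, y, z). Its enclosure, 140 x 120 x 60 mm, leans 35 degrees: the button face looks up and to the station's front (-x), so the button axis is (-0.574, 0, 0.819) in this frame. Lamps on the face are under 8 mm high. Origin: centre of the foot plate's underside.
- station_face (a point): Middle of the station's button face, where the button axis meets it; at (-17, 0, 115) mm in the station's frame, axes as the station.
- estop_cap: Low dome on the button's black head, 40 mm wide, 7 mm high; press here. Origin: centre of the dome's foot = top of the head's cylindrical side, which is 49 mm wide and 20 mm deep (grip there). z: button axis, outwards; x (white tick) turns with the head. Origin is 60 mm above the face with the button out, 50 mm fully in. Below the head: stem and collar, 34 mm wide.
- estop_push (a joint): How far the button is pressed in along its axis: 0 out, 0.010 m fully in. It needs about 8 N to start and 11 N at the bottom, and stays where it is left; 20 to 30 N on the dome is plenty, over 60 N is ramming it.
- estop_turn (a joint): Turn of the head, rad, growing clockwise as seen facing the button; starts at 0 to 0.3, stops at 2.0, stays where it is left. A cam inside lets the button stand in by at most 12 mm minus 6 mm per rad: turning the pressed head makes it rise 6 mm per rad, fully out at the stop; the gripper must rise with it.
- jar: Grey solder-paste jar with white lid, 64 mm wide, 70 mm high; bystander. Origin: centre of underside.
- flask: White plastic bottle with black cap, 58 mm wide, 150 mm high; bystander. Origin: centre of underside.
- screwdriver: Screwdriver, 160 mm, lying; bystander.
- brush: Brush, 200 mm, lying; bystander.
- reel: Component reel lying flat, 178 mm wide, 12 mm high; bystander. Origin: centre of underside.

How it is judged:
By the outcome, as a careful person would: the job done as asked, in the order asked, and still so for the second after the job is handed in, with the robot touching nothing.
It also fails if it takes over 72 s, if anything falls off the work surface, if the arm or the gripper's body presses on something with over 40 N, if the wrist force passes 120 N, or if a joint passes its speed limit or range.

### The arm

A 6-joint arm with a two-finger parallel gripper is mounted at the origin on the work surface. World frame = base frame: x ahead of the robot, y to its left, z up, the work surface at z = 0. Lengths are in m, angles in degrees, forces in N, time in s.
With the tool pointing down it reaches from about 0.25 to 0.775 m from the base axis. Payload 4 kg.
Tool frame: the origin (TCP) lies at the very end of the fingers, on their centre line; the grasp point (between the pads) lies 19 mm behind it; z points along the fingers, y is the line along which they close (so a half turn about z gives the same grasp; the last joint's range is limited). The gripper opens to 94 mm and grips with 3 to 60 N. Pads are 16 mm wide; open, the fingers measure 119 mm over their backs; the gripper's body (75 mm by 177 mm) begins 78 mm behind the grasp point.
Start: joints at [-80.048, 4.996, 78.535, -0, 96.463, -5.907], TCP at [0.15, -0.529, 0.184] pointing down, gripper open.
Joint ranges: [-177.83, 177.83], [-43.37, 116.18], [15.69, 146.23], [-61.86, 241.86], [9.47, 152.12], [-147.06, 147.06]. Speed limits (degrees/s): [159.86, 159.86, 180, 180, 180, 180].

### API

Orientations are given as a 3x3 rotation matrix whose columns are the frame's x, y, z axes.
In Python, from plant import robot gives the robot as it stands.
- The arm moves only by the tool arm_command, never from a script. Its argument "commands" is a list that holds one entry, the list of rows, each a list of 7 numbers: the opening, from 0 (shut) to 1 (fully open), then the shift along the tool's x, y, z in mm, then the turn, a rotation vector about the tool's x, y, z in rad. In form: [[[hand, dx, dy, dz, rx, ry, rz], ...]]. A call has exactly 5 rows; each row shifts and turns the commanded pose from where the row before left it, along the tool's axes as they then stand; what a row does not reach is not made up. A row lasts 1/10 s, in which the tool goes at most 50 mm and 8.59 degrees, less where a joint would pass 70% of its speed; a pose out of reach is approached as far as the arm can. A call with a gripper value outside its range is refused whole. The fingers move at their own pace and stop on an object; "squeeze" is the grip in N (left out, the last holds). Time passes only in rows, so rows that do not move let the fingers close, or fill a call up. It gives the time, the measured TCP pose, the force, the opening and the grip force at its end, in the units of the state.
- robot.sense(): the state, without advancing time (a new reading comes with each control period).
- robot.get_image(name): name is "side" or "top"; returns a dict with "pixels" (384x512x3 uint8, red, green, blue), "intrinsics" (3x3 intrinsics, pixels), "extrinsics" (4x4, takes a point from camera to world coordinates). Camera axes: x right, y down, z forward; pixel columns grow to the right and rows downward; lengths in m; the calibration is good to about 2 mm. A picture is of the moment at which its call begins. There is no depth.
- robot.finish_job(): hands the job in; it is judged then, once.
The state is a dict: "time_s": time; "qpos": joint angles; "qvel": joint speeds; "tau": joint torques, N m; "tcp_pos": TCP position; "ee_rot": TCP orientation; "contact_force": force on the tool from outside, world axes, zero at the start; "torque": the same for the moment, N m; "finger_gap": finger opening in m; "gripper_force": force on a finger pad.
Only numpy, scipy, OpenCV 4.12 (cv2) and the standard library are available. Lean on these libraries where they do the work, as an engineer would, in place of code of your own. Each camera call takes 0.05 s, during which the arm holds its last target. There are 200 camera calls.

## Working session

There is one attempt and no reset: what is moved stays moved. The work goes in short steps, Python scripts to look and compute and a tool call to move; the robot and the scene stay as the last step left them, time stands still between calls to the robot, and variables do not carry over. Pictures are saved under pics/ and viewed, at most 10 in all, crops included, and the job is handed in when it is done.

Besides the shell and the picture viewer there is one more tool, called after ">>>" as name(argument=value, ...), one argument or row to a line, values as JSON. arm_command: Moves the arm, as the interface text tells. Its arguments: {"type":"object","properties":{"commands":{"type":"array"},"squeeze":{"type":"number"}},"required":["commands"]}

```bash
ls; mkdir -p pics
python3 - <<'E'
from plant import robot
import cv2,numpy as np
np.set_printoptions(precision=4,suppress=True)
for n in("side","top"):
    d=robot.get_image(n); print(n,np.array(d["intrinsics"]),np.array(d["extrinsics"]))
    cv2.imwrite(f"pics/{n}0.png",cv2.resize(d["pixels"][:,:,::-1],(800,600),interpolation=cv2.INTER_CUBIC)); cv2.imwrite(f"{n}_raw.png",d["pixels"][:,:,::-1])
print(robot.sense())
E
```

```text
pics
side [[443.3608   0.     251.7179]
 [  0.     443.3608 195.4653]
 [  0.       0.       1.    ]] [[-0.8341 -0.389   0.391   0.1211]
 [-0.5513  0.5676 -0.6114  0.7147]
 [ 0.0159 -0.7256 -0.6879  0.9757]
 [ 0.      0.      0.      1.    ]]
top [[355.6899   0.     257.0488]
 [  0.     355.6899 193.7212]
 [  0.       0.       1.    ]] [[-0.0012 -0.9935  0.114   0.4878]
 [-0.9999  0.003   0.0159 -0.029 ]
 [-0.0162 -0.114  -0.9933  1.1773]
 [ 0.      0.      0.      1.    ]]
{'time_s': 0.1, 'qpos': array([-80.0467,   5.0344,  78.6147,   0.0004,  96.4631,  -5.9083]), 'qvel': array([-0.0703, -0.1225, -0.2486, -0.0216, -0.0279, -0.0268]), 'tau': array([  0.0021, -34.1253, -30.3301,   0.072 ,   0.0304,  -0.0001]), 'tcp_pos': array([ 0.1502, -0.5285,  0.1832]), 'ee_rot': array([[ 0.9619,  0.2733, -0.0003],
       [ 0.2733, -0.9619,  0.0019],
       [ 0.0002, -0.0019, -1.    ]]), 'contact_force': array([-0.6037,  0.3146, -0.3447]), 'torque': array([0.0116, 0.0101, 0.0024]), 'gripper_force': 0.0, 'finger_gap': 0.09414759658859057}
```

View pics/side0.png

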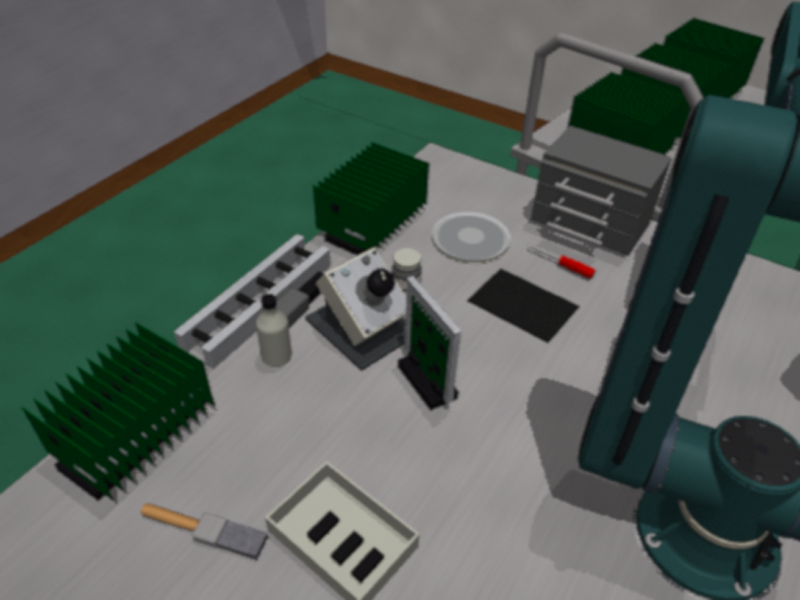

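View pics/top0.png

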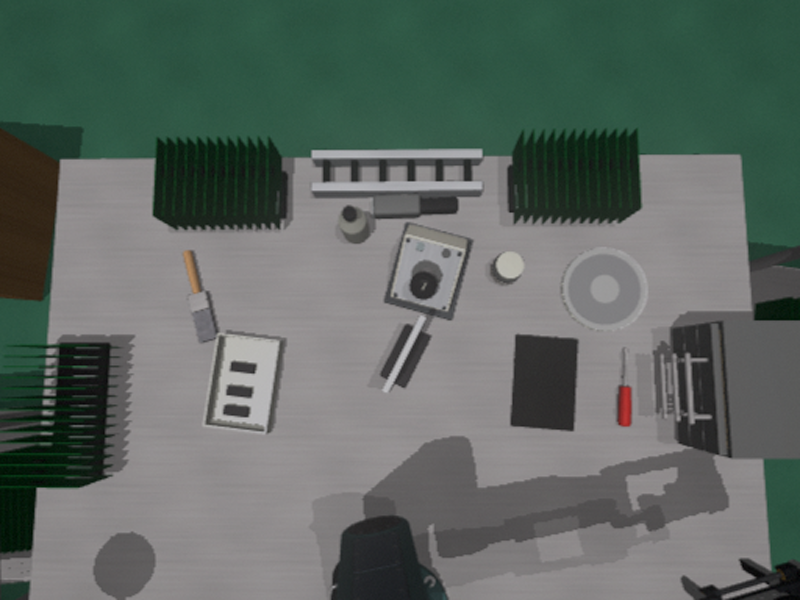

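The side view shows the board edge-on at (405-460, 280-400), the station at (360, 300), the mat at (525, 305). In the top view the board rail runs (387,390)-(425,318), the mat spans (512-578, 335-430), and the button is at (424,287). I'll enlarge these areas.

Run:
```python
import cv2
t=cv2.imread("top_raw.png")[135:285,235:385]; cv2.imwrite("pics/top1.png",cv2.resize(t,(600,600),interpolation=cv2.INTER_CUBIC))
t=cv2.imread("side_raw.png")[150:265,190:380]; cv2.imwrite("pics/side1.png",cv2.resize(t,(760,460),interpolation=cv2.INTER_CUBIC))
```

```text
(no output)
```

View pics/top1.png

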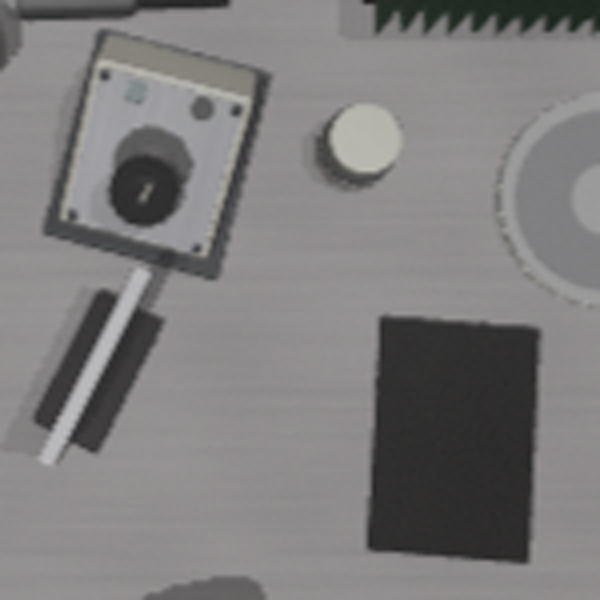

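View pics/side1.png

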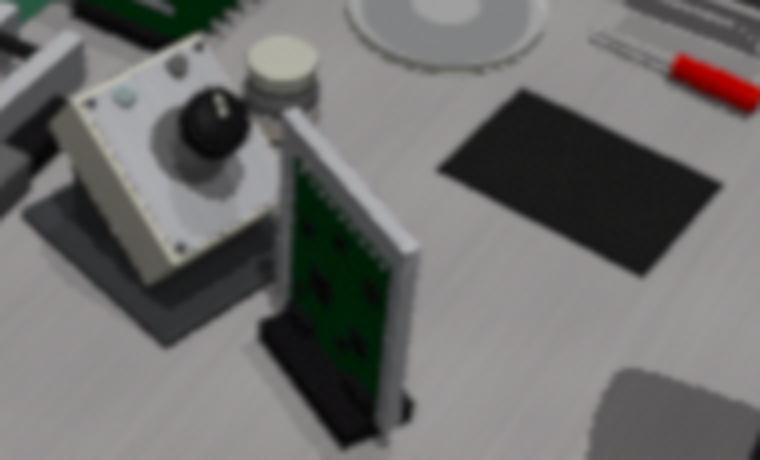

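The enlarged top crop gives mat corners (380,317),(540,328),(528,562),(368,549), rail ends (142,269)/(50,461), foot plate corners (44,234),(216,279),(271,73), and head centre (146,188). The side crop gives rail ends (292,113)/(411,251), head (214,124), and plate corners (22,213),(168,347).

```bash
cat > h.py <<'E'
import numpy as np
from scipy.optimize import least_squares
from scipy.spatial.transform import Rotation as R
K={"s":(443.3608,251.7179,195.4653),"t":(355.6899,257.0488,193.7212)}
X={"s":np.array([[-0.8341,-0.389,0.391,0.1211],[-0.5513,0.5676,-0.6114,0.7147],[0.0159,-0.7256,-0.6879,0.9757]]),
"t":np.array([[-0.0012,-0.9935,0.114,0.4878],[-0.9999,0.003,0.0159,-0.029],[-0.0162,-0.114,-0.9933,1.1773]])}
OFF={"s":(190,150),"t":(235,135)}
def proj(c,p):
    q=X[c][:,:3].T@(np.asarray(p)-X[c][:,3]); f,a,b=K[c]
    return np.array([f*q[0]/q[2]+a,f*q[1]/q[2]+b])
def raw(c,uv): return (np.array(uv)+.5)/4-.5+np.array(OFF[c])
def fit(obs,x0,z0=0):
    def res(p):
        r=R.from_euler("z",p[2]).as_matrix(); o=np.array([p[0],p[1],z0])
        return np.concatenate([proj(c,o+r@np.array(m)/1000)-raw(c,uv) for c,uv,m in obs])
    s=least_squares(res,x0); return s.x,res(s.x).reshape(-1,2)
E
python3 - <<'E'
from h import *
np.set_printoptions(precision=4,suppress=True)
def show(n,o,x0):
    p,r=fit(o,x0); print(n,p[:2],np.degrees(p[2])); print((r*4).round(1).tolist())
# mat: +x up in the image, +y left
show("mat",[("t",(380,317),(95,65,6)),("t",(540,328),(95,-65,6)),("t",(528,562),(-95,-65,6)),("t",(368,549),(-95,65,6)),
 ("s",(522,88),(95,-65,6)),("s",(438,169),(95,65,6)),("s",(722,184),(-95,-65,6)),("s",(643,276),(-95,65,6))],[.45,-.25,0])
show("board",[("t",(142,269),(75,0,200)),("t",(50,461),(-75,0,200)),("s",(292,113),(75,0,200)),("s",(411,251),(-75,0,200)),
 ("t",(101,291),(60,30,22)),("t",(163,318),(60,-30,22)),("t",(98,453),(-60,-30,22)),("t",(35,422),(-60,30,22))],[.45,0,-.4])
show("station",[("t",(44,234),(-90,75,10)),("t",(216,279),(-90,-75,10)),("t",(271,73),(90,-75,10)),("t",(146,188),(-46.8,0,157.5)),
 ("s",(22,213),(90,75,10)),("s",(168,347),(-90,75,10)),("s",(214,124),(-46.8,0,157.5))],[.65,0,-.2])
E
```

```text
mat [ 0.4574 -0.3051] -4.685858430428046
[[-0.4, -2.9], [-1.3, -1.3], [0.0, 0.6], [-2.0, 0.0], [0.2, -1.5], [-1.3, -1.3], [3.2, -0.0], [2.8, -0.3]]
board [ 0.5117 -0.0172] -26.620261803943368
[[2.2, -2.1], [-3.7, 2.8], [-1.5, -4.3], [5.1, -1.4], [-2.8, -3.8], [1.4, 2.1], [0.3, 0.9], [-3.3, -1.8]]
station [ 0.6893 -0.0653] -15.079060747174596
[[-3.6, 2.4], [0.4, 4.0], [-0.8, 2.3], [-0.4, -5.6], [0.6, 0.5], [2.8, -0.6], [-2.8, -6.0]]
```

>>> arm_command(
  commands=[
    [[0.6,0,0,-40,0,0,0],[0.6,0,0,-40,0,0,0],[0.6,0,0,-37,0,0,0],[0.6,34.8,-28.1,0,0,0,0],[0.6,34.8,-28.1,0,0,0,0]],
  ],
  squeeze=30,
)

```text
time_s: 0.6
tcp_pos: [0.2021, -0.4562, 0.302]
ee_rot: [[0.963, 0.271, 0.001], [0.271, -0.963, -0.001], [0.0, 0.002, -1.0]]
contact_force: [1.3, -0.4, -0.8]
finger_gap: 0.0577
gripper_force: 0.0
```

>>> arm_command(
  commands=[
    [[0.6,34.8,-28.1,0,0,0,0],[0.6,34.8,-28.1,0,0,0,0],[0.6,34.8,-28.1,0,0,0,0],[0.6,34.8,-28.1,0,0,0,0],[0.6,34.8,-28.1,0,0,0,0]],
  ],
)

```text
time_s: 1.1
tcp_pos: [0.3314, -0.2715, 0.3009]
ee_rot: [[0.962, 0.273, -0.0], [0.273, -0.962, 0.0], [-0.0, -0.0, -1.0]]
contact_force: [0.3, -0.2, -0.5]
finger_gap: 0.0566
gripper_force: 0.0
```

>>> arm_command(
  commands=[
    [[0.6,34.8,-28.1,0,0,0,0],[0.6,34.8,-28.1,0,0,0,0],[0.6,34.8,-28.1,0,0,0,0],[0.6,34.8,-28.1,0,0,0,0],[0.6,34.8,-28.1,0,0,0,0]],
  ],
)

```text
time_s: 1.6
tcp_pos: [0.4604, -0.0888, 0.3009]
ee_rot: [[0.962, 0.273, -0.001], [0.273, -0.962, -0.0], [-0.001, -0.0, -1.0]]
contact_force: [0.9, -0.3, -0.2]
finger_gap: 0.0569
gripper_force: 0.0
```

>>> arm_command(
  commands=[
    [[0.6,34.8,-28.1,0,0,0,0],[0.6,34.8,-28.1,0,0,0,0],[0.6,0,0,0,0,0,0.148],[0.6,0,0,0,0,0,0.148],[0.6,0,0,0,0,0,0.148]],
  ],
)

```text
time_s: 2.1
tcp_pos: [0.5114, -0.0168, 0.3004]
ee_rot: [[0.985, -0.171, -0.002], [-0.171, -0.985, 0.0], [-0.002, 0.0, -1.0]]
contact_force: [-0.8, -0.2, 0.7]
finger_gap: 0.0562
gripper_force: 0.0
```

>>> arm_command(
  commands=[
    [[0.6,0,0,0,0,0,0.148],[0.6,0,0,0,0,0,0.148],[0.6,0,0,0,0,0,0],[0.6,0,0,0,0,0,0],[0.6,0,0,0,0,0,0]],
  ],
)

```text
time_s: 2.6
tcp_pos: [0.5114, -0.0175, 0.3011]
ee_rot: [[0.896, -0.445, -0.0], [-0.445, -0.896, -0.0], [-0.0, 0.0, -1.0]]
contact_force: [-0.6, -0.6, -0.3]
finger_gap: 0.0563
gripper_force: 0.0
```

>>> arm_command(
  commands=[
    [[0.6,0,0,40,0,0,0],[0.6,0,0,40,0,0,0],[0.6,0,0,30,0,0,0],[0.6,0,0,17,0,0,0],[0.6,0,0,0,0,0,0]],
  ],
)

```text
time_s: 3.1
tcp_pos: [0.5093, -0.0172, 0.1707]
ee_rot: [[0.895, -0.446, -0.007], [-0.446, -0.895, 0.001], [-0.007, 0.002, -1.0]]
contact_force: [-0.2, -0.5, -0.2]
finger_gap: 0.0565
gripper_force: 0.0
```

>>> arm_command(
  commands=[
    [[0.3,0,0,0,0,0,0],[0.2,0,0,0,0,0,0],[0.1,0,0,0,0,0,0],[0.0,0,0,0,0,0,0],[0.0,0,0,0,0,0,0]],
  ],
  squeeze=30,
)

```text
time_s: 3.6
tcp_pos: [0.5118, -0.0176, 0.175]
ee_rot: [[0.895, -0.447, 0.001], [-0.447, -0.895, -0.0], [0.001, -0.0, -1.0]]
contact_force: [-0.8, 0.3, 0.4]
finger_gap: 0.0195
gripper_force: 0.0
```

>>> arm_command(
  commands=[
    [[0,0,0,0,0,0,0],[0,0,0,0,0,0,0],[0,0,0,-5,0,0,0],[0,0,0,-5,0,0,0],[0,0,0,0,0,0,0]],
  ],
)

```text
time_s: 4.1
tcp_pos: [0.5115, -0.0176, 0.1845]
ee_rot: [[0.895, -0.447, 0.0], [-0.447, -0.895, -0.0], [0.0, 0.0, -1.0]]
contact_force: [-0.7, 0.1, -2.9]
finger_gap: 0.0112
gripper_force: 30.0
```

Run:
```python
from plant import robot
import cv2,numpy as np
o=[]
d=robot.get_image("side")["pixels"][120:270,170:320,::-1]; e=robot.get_image("top")["pixels"][150:270,210:330,::-1]
cv2.imwrite("pics/g.png",np.hstack([cv2.resize(d,(400,400)),cv2.resize(e,(400,400))]))
```

```text
(no output)
```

View pics/g.png

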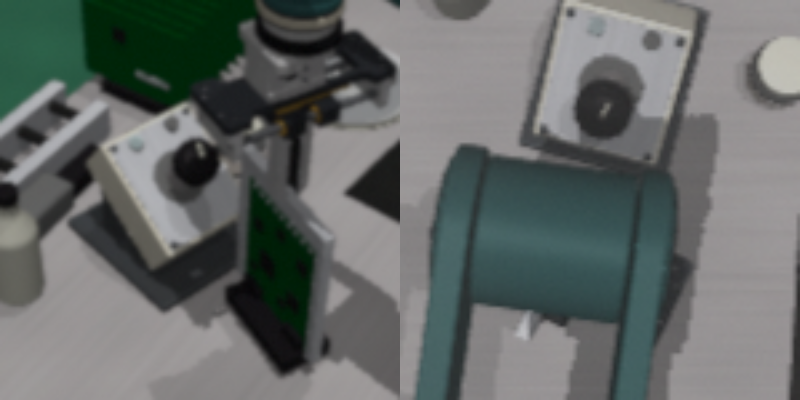

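>>> arm_command(
  commands=[
    [[0,0,0,-10,0,0,0],[0,0,0,-15,0,0,0],[0,0,0,-15,0,0,0],[0,0,0,-15,0,0,0],[0,0,0,-5,0,0,0]],
  ],
)

```text
time_s: 4.7
tcp_pos: [0.5126, -0.0176, 0.2478]
ee_rot: [[0.895, -0.447, 0.005], [-0.447, -0.895, -0.001], [0.005, -0.002, -1.0]]
contact_force: [0.2, -0.1, -4.2]
finger_gap: 0.0113
gripper_force: 30.0
```

>>> arm_command(
  commands=[
    [[0,3.2,11.3,0,0,0,0],[0,4.8,16.9,0,0,0,0],[0,6.4,22.5,0,0,0,0],[0,6.4,22.5,0,0,0,0],[0,6.4,22.5,0,0,0,0]],
  ],
)

```text
time_s: 5.2
tcp_pos: [0.4921, -0.1168, 0.2433]
ee_rot: [[0.894, -0.447, -0.002], [-0.447, -0.894, -0.0], [-0.002, 0.001, -1.0]]
contact_force: [0.8, -0.4, -3.8]
finger_gap: 0.0109
gripper_force: 30.0
```

>>> arm_command(
  commands=[
    [[0,6.4,22.5,0,0,0,0],[0,6.4,22.5,0,0,0,0],[0,6.4,22.5,0,0,0,0],[0,6.4,22.5,0,0,0,0],[0,6.4,22.5,0,0,0,0]],
  ],
)

```text
time_s: 5.7
tcp_pos: [0.4702, -0.2317, 0.2433]
ee_rot: [[0.894, -0.447, -0.002], [-0.447, -0.894, 0.0], [-0.002, 0.0, -1.0]]
contact_force: [0.4, -0.3, -3.9]
finger_gap: 0.0114
gripper_force: 30.0
```

>>> arm_command(
  commands=[
    [[0,6.4,22.5,0,0,0,0],[0,6.4,22.5,0,0,0,0],[0,4.8,16.9,0,0,0,0],[0,3.2,11.3,0,0,0,0],[0,0,0,0,0,0,-0.02]],
  ],
)

```text
time_s: 6.2
tcp_pos: [0.4566, -0.3064, 0.2435]
ee_rot: [[0.903, -0.43, -0.001], [-0.43, -0.903, 0.0], [-0.001, 0.0, -1.0]]
contact_force: [0.8, -0.3, -4.1]
finger_gap: 0.0111
gripper_force: 30.0
```

>>> arm_command(
  commands=[
    [[0,0,0,0,0,0,-0.065],[0,0,0,0,0,0,-0.09],[0,0,0,0,0,0,-0.09],[0,0,0,0,0,0,-0.08],[0,0,0,0,0,0,-0.038]],
  ],
)

```text
time_s: 6.7
tcp_pos: [0.4576, -0.3038, 0.2444]
ee_rot: [[0.997, -0.075, 0.0], [-0.075, -0.997, 0.001], [0.0, -0.001, -1.0]]
contact_force: [-0.8, -0.4, -4.1]
finger_gap: 0.0111
gripper_force: 30.0
```

>>> arm_command(
  commands=[
    [[0,0,0,10,0,0,0],[0,0,0,10,0,0,0],[0,0,0,10,0,0,0],[0,0,0,0,0,0,0],[0,0,0,0,0,0,0]],
  ],
)

```text
time_s: 7.2
tcp_pos: [0.457, -0.3046, 0.2134]
ee_rot: [[0.997, -0.08, -0.001], [-0.08, -0.997, 0.001], [-0.001, -0.001, -1.0]]
contact_force: [-0.0, -0.1, -4.4]
finger_gap: 0.0112
gripper_force: 30.0
```

Run:
```python
from plant import robot
import cv2,numpy as np
d=robot.get_image("side")["pixels"]; cv2.imwrite("side_raw.png",d[:,:,::-1])
d=d[120:265,270:415,::-1]; e=robot.get_image("top")["pixels"][180:300,300:420,::-1]
cv2.imwrite("pics/p.png",np.hstack([cv2.resize(d,(580,580),interpolation=2),cv2.resize(e,(200,200))[:0].repeat(0,0) if 0 else np.vstack([cv2.resize(e,(200,200)),np.zeros((380,200,3),np.uint8)])]))
```

```text
(no output)
```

View pics/p.png

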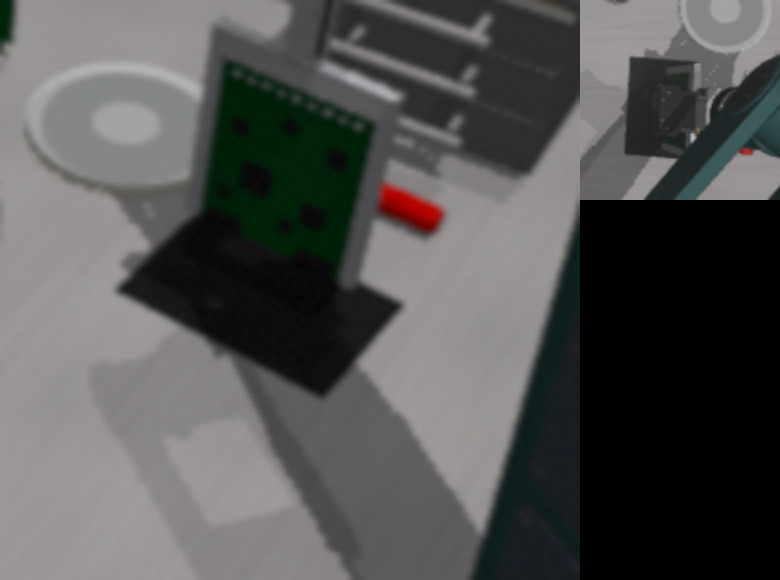

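The side crop shows the board (rail ends (222,30)–(395,100), face toward the camera) above the mat. The gripper isn't obvious, so I'll check numerically where the TCP and rail ends should appear.

Run:
```python
from h import *
t=np.array([.457,-.3046,.2134]); x=np.array([.997,-.08,0])
f=lambda c,p,o,s:((proj(c,p)-o)*s).round(0)
for dz in(.026,.1,.2): print(dz,[f("s",t+k*x+[0,0,dz],(270,120),4) for k in(-.075,0,.075)])
b=t-[0,0,.174]
y=np.array([.08,.997,0])
print("foot",[f("s",b+i*x+j*y+[0,0,z],(270,120),4) for i in(-.06,.06) for j,z in((.03,.0),(.03,.022))])
```

```text
0.026 [array([402.,  96.]), array([307.,  56.]), array([216.,  18.])]
0.1 [array([424.,   6.]), array([324., -33.]), array([230., -71.])]
0.2 [array([ 458., -128.]), array([ 351., -166.]), array([ 250., -202.])]
foot [array([314., 318.]), array([319., 297.]), array([180., 252.]), array([183., 231.])]
```

The rail ends match the prediction within about 2 mm. Lowering the board now.

>>> arm_command(
  commands=[
    [[0,0,0,8,0,0,0],[0,0,0,10,0,0,0],[0,0,0,7,0,0,0],[0,0,0,3,0,0,0],[0,0,0,0,0,0,0]],
  ],
)

```text
time_s: 7.8
tcp_pos: [0.4569, -0.3047, 0.1851]
ee_rot: [[0.997, -0.08, -0.001], [-0.08, -0.997, 0.001], [-0.002, -0.001, -1.0]]
contact_force: [0.1, -0.1, -4.2]
finger_gap: 0.0111
gripper_force: 30.0
```

>>> arm_command(
  commands=[
    [[0,0,0,1,0,0,0],[0,0,0,1,0,0,0],[0,0,0,1,0,0,0],[0,0,0,1,0,0,0],[0,0,0,0,0,0,0]],
  ],
)

```text
time_s: 8.3
tcp_pos: [0.4572, -0.305, 0.1822]
ee_rot: [[0.997, -0.08, -0.0], [-0.08, -0.997, -0.0], [-0.0, 0.0, -1.0]]
contact_force: [-1.5, -0.3, -4.4]
finger_gap: 0.0112
gripper_force: 30.0
```

>>> arm_command(
  commands=[
    [[0,0,0,0.5,0,0,0],[0,0,0,0.5,0,0,0],[0,0,0,0,0,0,0],[0,0,0,0,0,0,0],[0,0,0,0,0,0,0]],
  ],
)

```text
time_s: 8.8
tcp_pos: [0.4573, -0.3051, 0.1814]
ee_rot: [[0.997, -0.08, 0.0], [-0.08, -0.997, -0.0], [0.0, 0.0, -1.0]]
contact_force: [-1.0, -0.1, -4.1]
finger_gap: 0.0112
gripper_force: 30.0
```

>>> arm_command(
  commands=[
    [[0,0,0,0.5,0,0,0],[0,0,0,0,0,0,0],[0,0,0,0,0,0,0],[0,0,0,0,0,0,0],[0,0,0,0,0,0,0]],
  ],
)

```text
time_s: 9.3
tcp_pos: [0.4573, -0.305, 0.1808]
ee_rot: [[0.997, -0.08, 0.0], [-0.08, -0.997, -0.0], [0.0, 0.0, -1.0]]
contact_force: [0.3, -0.0, -3.8]
finger_gap: 0.0112
gripper_force: 30.0
```

>>> arm_command(
  commands=[
    [[0,0,0,0.5,0,0,0],[0,0,0,0,0,0,0],[0,0,0,0,0,0,0],[0,0,0,0,0,0,0],[0,0,0,0,0,0,0]],
  ],
)

```text
time_s: 9.8
tcp_pos: [0.4573, -0.3051, 0.1806]
ee_rot: [[0.997, -0.08, 0.0], [-0.08, -0.997, -0.0], [0.0, 0.0, -1.0]]
contact_force: [-0.6, 0.4, -2.0]
finger_gap: 0.0112
gripper_force: 30.0
```

>>> arm_command(
  commands=[
    [[0,0,0,0.5,0,0,0],[0,0,0,0,0,0,0],[0,0,0,0,0,0,0],[0,0,0,0,0,0,0],[0,0,0,0,0,0,0]],
  ],
)

```text
time_s: 10.3
tcp_pos: [0.4574, -0.3052, 0.1806]
ee_rot: [[0.997, -0.08, 0.001], [-0.08, -0.997, -0.001], [0.001, 0.001, -1.0]]
contact_force: [-1.5, 1.6, 3.9]
finger_gap: 0.0112
gripper_force: 30.0
```

>>> arm_command(
  commands=[
    [[0.15,0,0,0,0,0,0],[0.2,0,0,0,0,0,0],[0.3,0,0,0,0,0,0],[0.4,0,0,0,0,0,0],[0.5,0,0,0,0,0,0]],
  ],
  squeeze=30,
)

```text
time_s: 10.8
tcp_pos: [0.4573, -0.305, 0.1795]
ee_rot: [[0.997, -0.08, -0.0], [-0.08, -0.997, 0.0], [-0.0, -0.0, -1.0]]
contact_force: [-0.2, -0.1, -0.1]
finger_gap: 0.0393
gripper_force: 0.0
```

>>> arm_command(
  commands=[
    [[0.5,0,0,-10,0,0,0],[0.5,0,0,-20,0,0,0],[0.5,0,0,-40,0,0,0],[0.5,0,0,-40,0,0,0],[0,0,0,-30,0,0,0]],
  ],
)

```text
time_s: 11.3
tcp_pos: [0.4575, -0.3052, 0.3237]
ee_rot: [[0.997, -0.08, 0.003], [-0.08, -0.997, -0.003], [0.003, 0.002, -1.0]]
contact_force: [0.6, -0.7, 0.5]
finger_gap: 0.0419
gripper_force: 0.0
```

Run:
```python
from plant import robot
import cv2,numpy as np
a=robot.get_image("side")["pixels"][:,:,::-1]; b=robot.get_image("top")["pixels"][:,:,::-1]
cv2.imwrite("side_raw.png",a); cv2.imwrite("top_raw.png",b)
u=np.zeros((600,800,3),np.uint8)
u[:400,:400]=cv2.resize(a[125:225,285:385],(400,400),interpolation=2)
u[:400,400:]=cv2.resize(b[195:295,310:410],(400,400),interpolation=2)
u[400:,:200]=cv2.resize(a[160:210,220:270],(200,200),interpolation=2)
u[400:,200:400]=cv2.resize(b[155:205,245:295],(200,200),interpolation=2)
cv2.imwrite("pics/q.png",u); print(robot.sense()["qpos"])
```

```text
[-3.96110460e+01  5.61468780e+00  6.17885480e+01 -7.32150549e-04
  1.11909678e+02  5.49825550e+01]
```

View pics/q.png

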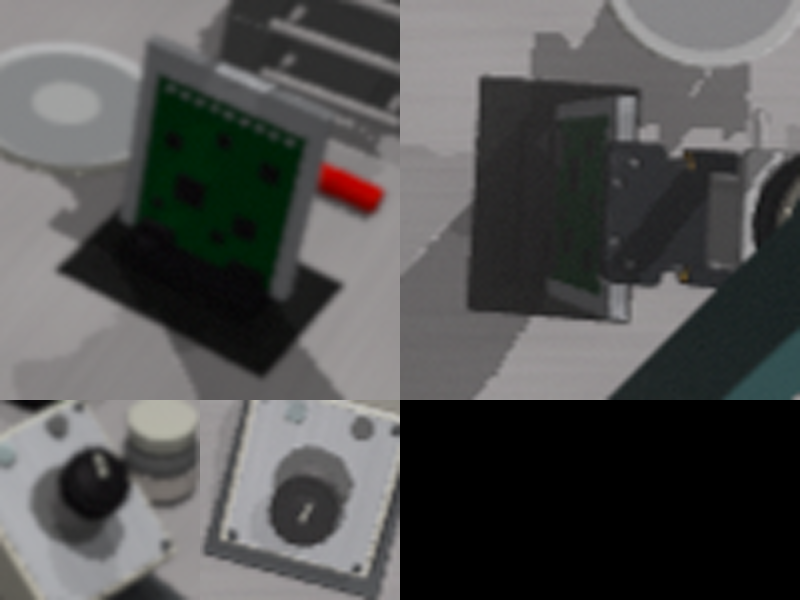

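The board stands upright and centred on the mat (side foot about (195,280); top mat (470-640,75-320)). The head's outline spans x 60–128, y 447–520 in the side inset and x 269–343, y 473–546 in the top inset.

```bash
cat > st.py <<'E'
from h import *
np.set_printoptions(precision=4,suppress=True)
th=np.linspace(0,2*np.pi,60); ring=lambda r,h:np.c_[r*np.cos(th),r*np.sin(th),0*th+h]
H=np.vstack([ring(24.5,0),ring(24.5,-20),ring(20,0),ring(14,4),ring(0,7)])/1000
ax=np.array([-.5736,0,.8192]); B=np.c_[[.8192,0,.5736],[0,1,0],ax]
def box(c,o,yaw):
    P=o+H@(R.from_euler("z",yaw).as_matrix()@B).T
    q=np.array([proj(c,p) for p in P]); return np.r_[q.min(0),q.max(0)]
bs=np.r_[raw("s",(60+120,47+40)),raw("s",(128+120,120+40))]; bt=np.r_[raw("t",(69+40,73+80)),raw("t",(143+40,146+80))]
f=least_squares(lambda o:np.r_[box("s",o,-.26)-bs,box("t",o,-.26)-bt],[.64,-.052,.164]); print("head free",f.x,f.fun*4)
plate=[("t",(44,234),(-90,75,10)),("t",(216,279),(-90,-75,10)),("t",(271,73),(90,-75,10)),("s",(22,213),(90,75,10)),("s",(168,347),(-90,75,10))]
def res(p):
    r=R.from_euler("z",p[2]).as_matrix(); o=np.r_[p[:2],0]
    e=[proj(c,o+r@np.array(m)/1000)-raw(c,uv) for c,uv,m in plate]
    h=o+r@np.array([-.0514,0,.1641])
    return np.r_[np.ravel(e),box("s",h,p[2])-bs,box("t",h,p[2])-bt]
s=least_squares(res,[.689,-.065,-.26]); p=s.x; r=R.from_euler("z",p[2]).as_matrix()
print("station",p[:2],np.degrees(p[2]),(s.fun*4).round(1)); print("head",np.r_[p[:2],0]+r@[-.0514,0,.1641],"axis",r@ax)
E
python3 st.py
```

```text
head free [ 0.6349 -0.0517  0.162 ] [-2.4139 -1.051   5.3884  1.6671  1.1708 -1.3278 -2.4476 -1.5742]
station [ 0.6877 -0.0652] -15.104503345084533 [-3.8  4.3  0.3  6.  -0.8  4.3  2.2  1.3  4.5  0.4 -6.  -5.1  1.8 -2.4
  1.3 -6.1 -2.1 -6.2]
head [ 0.6381 -0.0518  0.1641] axis [-0.5538  0.1495  0.8192]
```

>>> arm_command(
  commands=[
    [[0,13.6,-34.5,0,0,0,0],[0,13.6,-34.5,0,0,0,0],[0,13.6,-34.5,0,0,0,0],[0,13.6,-34.5,0,0,0,0],[0,13.6,-34.5,0,0,0,0]],
  ],
)

```text
time_s: 11.9
tcp_pos: [0.5391, -0.1371, 0.3188]
ee_rot: [[0.997, -0.08, -0.001], [-0.08, -0.997, 0.0], [-0.001, -0.0, -1.0]]
contact_force: [0.4, -0.1, -0.7]
finger_gap: 0.0003
gripper_force: 0.0
```

>>> arm_command(
  commands=[
    [[0,13.6,-34.5,0,0,0,0],[0,13.6,-34.5,0,0,0,0],[0,13.6,-34.5,0,0,0,0],[0,0,0,8,0,0,-0.1424],[0,0,0,8,0,0,-0.1424]],
  ],
)

```text
time_s: 12.4
tcp_pos: [0.5881, -0.0371, 0.3024]
ee_rot: [[0.977, 0.211, -0.002], [0.211, -0.977, 0.0], [-0.001, -0.0, -1.0]]
contact_force: [-0.8, -0.6, 0.0]
finger_gap: 0.0003
gripper_force: 0.0
```

>>> arm_command(
  commands=[
    [[0,0,0,8,0,0,-0.1424],[0,0,0,0,0,0,-0.1424],[0,0,0,0,0,0,-0.1424],[0,0,0,0,0,0,-0.1424],[0,0,0,0,0,0,-0.1424]],
  ],
)

```text
time_s: 12.9
tcp_pos: [0.5875, -0.0385, 0.2946]
ee_rot: [[0.604, 0.797, -0.002], [0.797, -0.604, 0.0], [-0.001, -0.002, -1.0]]
contact_force: [0.5, -0.4, 0.1]
finger_gap: 0.0005
gripper_force: 0.0
```

>>> arm_command(
  commands=[
    [[0,0,0,0,0,0,-0.1424],[0,0,0,0,0,0,-0.1424],[0,0,0,0,0,0,-0.1424],[0,0,0,0,0,0,-0.1424],[0,0,0,0,0,0,-0.1424]],
  ],
)

```text
time_s: 13.4
tcp_pos: [0.5875, -0.0386, 0.2946]
ee_rot: [[-0.064, 0.998, -0.002], [0.998, 0.064, 0.0], [0.0, -0.002, -1.0]]
contact_force: [0.1, 0.0, 0.1]
finger_gap: 0.0006
gripper_force: 0.0
```

>>> arm_command(
  commands=[
    [[0,0,0,0,0,0,-0.1424],[0,0,0,0,0,0,-0.1424],[0,0,0,0,0,0,-0.1424],[0,0,0,0,0,0,-0.1424],[0,0,0,0,0,0,-0.1424]],
  ],
)

```text
time_s: 13.9
tcp_pos: [0.5875, -0.0385, 0.2946]
ee_rot: [[-0.7, 0.714, -0.002], [0.714, 0.7, 0.0], [0.001, -0.001, -1.0]]
contact_force: [-0.1, -0.2, 0.1]
finger_gap: 0.0007
gripper_force: 0.0
```

>>> arm_command(
  commands=[
    [[0,0,0,0,0,0,-0.1424],[0,0,0,0,0,0,-0.1424],[0,0,0,0,0,0,0],[0,0,0,0,0,0,0],[0,0,0,0,0,0,0]],
  ],
)

```text
time_s: 14.4
tcp_pos: [0.5877, -0.0386, 0.2954]
ee_rot: [[-0.869, 0.495, -0.001], [0.495, 0.869, 0.0], [0.001, -0.0, -1.0]]
contact_force: [-0.3, -0.7, 0.4]
finger_gap: 0.0005
gripper_force: 0.0
```

```bash
cat > go.py <<'E'
import sys; from h import *; from plant import robot
np.set_printoptions(precision=4,suppress=True)
a=np.array([-.5538,.1495,.8192]); a/=np.linalg.norm(a); head=np.array([.636,-.0518,.163])
s=robot.sense(); Rt=s["ee_rot"]; t=s["tcp_pos"]
def need(h):  # h: mm along the axis from the head origin
    z=Rt[:,2]; ax=np.cross(z,-a); n=np.linalg.norm(ax); rv=ax/max(n,1e-9)*np.arctan2(n,z@-a)
    print("turn tool",Rt.T@rv,"deg",np.degrees(np.linalg.norm(rv)))
    R2=R.from_rotvec(rv).as_matrix()@Rt; d=head+a*h/1000-t
    print("shift now mm",Rt.T@d*1000,"shift after turn",R2.T@d*1000)
need(float(sys.argv[1])); f=s["contact_force"]
print("q",s["qpos"],"F axial",f@a,"lat",np.linalg.norm(f-a*(f@a)),"tcp rel head along axis",(t-head)@a*1000)
E
python3 go.py 87
```

```text
turn tool [-0.154  -0.5918  0.    ] deg 35.03492367989609
shift now mm [-0.2156 -0.1368 61.1096] shift after turn [33.7654 -8.9811 50.1366]
q [ -9.2675  10.5147  59.8449  -0.0028 109.6751 -69.5812] F axial 0.41913672833322 lat 0.8108543288094052 tcp rel head along axis 137.13662080893886
```

>>> arm_command(
  commands=[
    [[0,0,0,0,-0.0308,-0.1184,0],[0,0,0,0,-0.0308,-0.1184,0],[0,0,0,0,-0.0308,-0.1184,0],[0,0,0,0,-0.0308,-0.1184,0],[0,0,0,0,-0.0308,-0.1184,0]],
  ],
)

```text
time_s: 14.9
tcp_pos: [0.5878, -0.0386, 0.2972]
ee_rot: [[-0.696, 0.449, 0.56], [0.449, 0.881, -0.15], [-0.561, 0.147, -0.815]]
contact_force: [-0.1, 0.3, -0.5]
finger_gap: 0.0006
gripper_force: 0.0
```

>>> arm_command(
  commands=[
    [[0,8.4,-2.2,12.5,0,0,0],[0,8.4,-2.2,12.5,0,0,0],[0,8.4,-2.2,12.5,0,0,0],[0,8.4,-2.2,12.5,0,0,0],[0,0,0,0,0,0,0]],
  ],
)

```text
time_s: 15.4
tcp_pos: [0.5871, -0.0388, 0.231]
ee_rot: [[-0.703, 0.451, 0.55], [0.45, 0.881, -0.148], [-0.551, 0.143, -0.822]]
contact_force: [-0.0, 0.3, -0.6]
finger_gap: 0.0009
gripper_force: 0.0
```

```bash
python3 go.py 27
```

```text
turn tool [-0.0012 -0.0053 -0.    ] deg 0.30915790715289915
shift now mm [-2.6923  0.8535 57.7172] shift after turn [-2.3882  0.7864 57.7315]
q [ -6.0535 -16.6844 100.469   -5.8103  61.9802 -65.2792] F axial -0.4420512788221275 lat 0.5307630844796766 tcp rel head along axis 84.73148946048968
```

>>> arm_command(
  commands=[
    [[0,0,0,15,0,0,0],[0,0,0,15,0,0,0],[0,0,0,15,0,0,0],[0,0,0,9,0,0,0],[0,0,0,0,0,0,0]],
  ],
)

```text
time_s: 15.9
tcp_pos: [0.6177, -0.047, 0.188]
ee_rot: [[-0.702, 0.45, 0.551], [0.449, 0.881, -0.148], [-0.553, 0.143, -0.821]]
contact_force: [0.1, -0.3, -0.2]
finger_gap: 0.0007
gripper_force: 0.0
```

>>> arm_command(
  commands=[
    [[0,0,0,0,0,0,0],[0,0,0,0,0,0,0],[0,0,0,0,0,0,0],[0,0,0,0,0,0,0],[0,0,0,0,0,0,0]],
  ],
)

```text
time_s: 16.4
tcp_pos: [0.6181, -0.0467, 0.1912]
ee_rot: [[-0.7, 0.449, 0.555], [0.448, 0.882, -0.149], [-0.556, 0.145, -0.818]]
contact_force: [0.5, 0.0, 1.0]
finger_gap: 0.0005
gripper_force: 0.0
```

```bash
python3 go.py 12
python3 - <<'E'
from plant import robot
import cv2,numpy as np
a=robot.get_image("side")["pixels"][130:230,190:290,::-1]; b=robot.get_image("top")["pixels"][145:215,235:305,::-1]
cv2.imwrite("pics/r.png",np.hstack([cv2.resize(a,(400,400),interpolation=2),cv2.resize(b,(400,400),interpolation=2)]))
E
```

```text
turn tool [0.0016 0.0013 0.    ] deg 0.11816150862991713
shift now mm [ 0.8885 -0.5    21.7983] shift after turn [ 0.8598 -0.4654 21.8002]
q [ -6.7108 -11.939  101.4495  -5.7422  55.8087 -65.3932] F axial 0.5460245470276405 lat 0.9427223974759482 tcp rel head along axis 33.800211844738854
```

View pics/r.png

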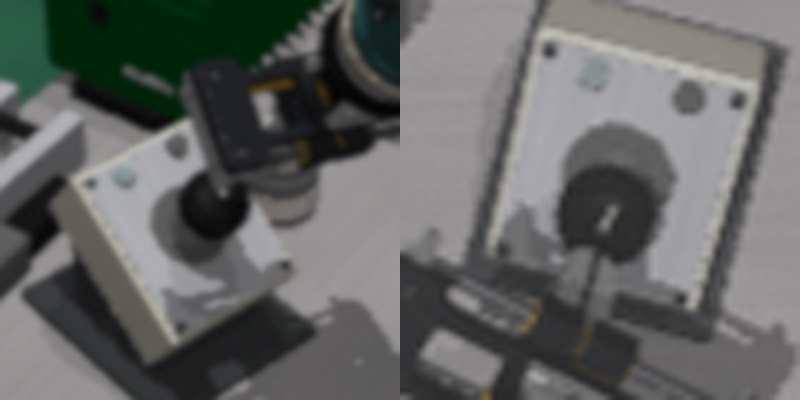

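The fingertips sit just above the dome, on its axis: the side crop has the head at (215,205), and the top crop has the tips near (598,255) pointing at the head (610,215). Closing in gently now.

>>> arm_command(
  commands=[
    [[0,0.9,-0.5,10,0,0,0],[0,0,0,8,0,0,0],[0,0,0,3,0,0,0],[0,0,0,1,0,0,0],[0,0,0,0,0,0,0]],
  ],
)

```text
time_s: 17.0
tcp_pos: [0.6294, -0.0501, 0.1716]
ee_rot: [[-0.701, 0.45, 0.554], [0.448, 0.881, -0.149], [-0.555, 0.144, -0.819]]
contact_force: [0.1, 0.5, -0.4]
finger_gap: 0.0002
gripper_force: 0.0
```

>>> arm_command(
  commands=[
    [[0,0,0,1,0,0,0],[0,0,0,1,0,0,0],[0,0,0,1,0,0,0],[0,0,0,0,0,0,0],[0,0,0,0,0,0,0]],
  ],
)

```text
time_s: 17.5
tcp_pos: [0.6311, -0.0505, 0.1697]
ee_rot: [[-0.7, 0.449, 0.555], [0.448, 0.882, -0.149], [-0.556, 0.145, -0.819]]
contact_force: [0.0, 0.5, 0.5]
finger_gap: 0.0003
gripper_force: 0.0
```

>>> arm_command(
  commands=[
    [[0,0,0,1,0,0,0],[0,0,0,1,0,0,0],[0,0,0,1,0,0,0],[0,0,0,0,0,0,0],[0,0,0,0,0,0,0]],
  ],
)

```text
time_s: 18.0
tcp_pos: [0.6327, -0.0509, 0.1671]
ee_rot: [[-0.7, 0.449, 0.555], [0.448, 0.882, -0.149], [-0.556, 0.144, -0.819]]
contact_force: [0.5, -0.3, -0.7]
finger_gap: 0.0002
gripper_force: 0.0
```

```bash
python3 go.py 0
```

```text
turn tool [0.0012 0.0004 0.    ] deg 0.07417929139880998
shift now mm [-0.4056  0.1252  5.2874] shift after turn [-0.4079  0.1317  5.2871]
q [ -7.0461  -9.1891 101.9109  -5.7372  52.6349 -65.4144] F axial -0.8580759516728229 lat 0.20556730384902488 tcp rel head along axis 5.287067789387609
```

>>> arm_command(
  commands=[
    [[0,0,0,1,0,0,0],[0,0,0,1,0,0,0],[0,0,0,0,0,0,0],[0,0,0,0,0,0,0],[0,0,0,0,0,0,0]],
  ],
)

```text
time_s: 18.5
tcp_pos: [0.6338, -0.0513, 0.1656]
ee_rot: [[-0.7, 0.449, 0.555], [0.448, 0.882, -0.149], [-0.556, 0.145, -0.819]]
contact_force: [0.5, -0.2, 0.4]
finger_gap: 0.0005
gripper_force: 0.0
```

>>> arm_command(
  commands=[
    [[0,0,0,1,0,0,0],[0,0,0,1,0,0,0],[0,0,0,0,0,0,0],[0,0,0,0,0,0,0],[0,0,0,0,0,0,0]],
  ],
)

```text
time_s: 19.0
tcp_pos: [0.635, -0.0516, 0.1639]
ee_rot: [[-0.7, 0.449, 0.555], [0.448, 0.882, -0.149], [-0.556, 0.144, -0.819]]
contact_force: [-0.5, -0.3, 1.1]
finger_gap: 0.0006
gripper_force: 0.0
```

>>> arm_command(
  commands=[
    [[0,0,0,1,0,0,0],[0,0,0,1,0,0,0],[0,0,0,0,0,0,0],[0,0,0,0,0,0,0],[0,0,0,0,0,0,0]],
  ],
)

```text
time_s: 19.5
tcp_pos: [0.6361, -0.0519, 0.1623]
ee_rot: [[-0.7, 0.449, 0.555], [0.448, 0.882, -0.149], [-0.556, 0.144, -0.819]]
contact_force: [0.9, 0.5, -0.2]
finger_gap: 0.0002
gripper_force: 0.0
```

```bash
python3 go.py 0
python3 - <<'E'
from plant import robot
from h import *
import cv2
a=robot.get_image("side")["pixels"][150:210,220:280,::-1]; b=robot.get_image("top")["pixels"][155:205,245:295,::-1]
cv2.imwrite("pics/s.png",np.hstack([cv2.resize(a,(400,400),interpolation=2),cv2.resize(b,(400,400),interpolation=2)]))
t=robot.sense()["tcp_pos"]; print((proj("s",t)-[220,150])*400/60,(proj("t",t)-[245,155])*8)
E
```

```text
turn tool [ 0.0012  0.0006 -0.    ] deg 0.0771175573676909
shift now mm [-0.3365  0.1438 -0.6402] shift after turn [-0.3361  0.143  -0.6406]
q [ -7.1132  -8.5751 101.9451  -5.7426  51.9768 -65.4113] F axial -0.6181704761580228 lat 0.9041503526975742 tcp rel head along axis -0.6405603407439503
[163.68213983 194.35465948] [205.00652831 221.82137617]
```

View pics/s.png

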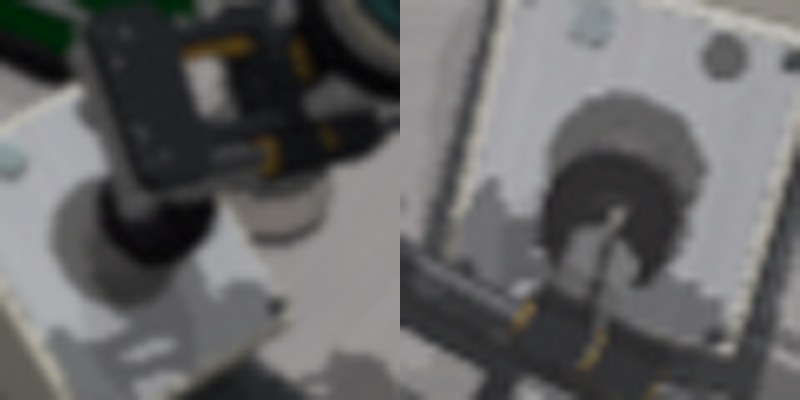

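Top crop: the tip at (605,225) is over the head (centre ~(615,218)), on-axis within about 2 mm and not yet touching. I'll continue in small steps.

>>> arm_command(
  commands=[
    [[0,0,0,1,0,0,0],[0,0,0,1,0,0,0],[0,0,0,0,0,0,0],[0,0,0,0,0,0,0],[0,0,0,0,0,0,0]],
  ],
)

```text
time_s: 20.1
tcp_pos: [0.6372, -0.0522, 0.1606]
ee_rot: [[-0.7, 0.45, 0.555], [0.448, 0.882, -0.149], [-0.556, 0.144, -0.819]]
contact_force: [0.6, 0.7, -0.5]
finger_gap: 0.0007
gripper_force: 0.0
```

>>> arm_command(
  commands=[
    [[0,0,0,1,0,0,0],[0,0,0,1,0,0,0],[0,0,0,0,0,0,0],[0,0,0,0,0,0,0],[0,0,0,0,0,0,0]],
  ],
)

```text
time_s: 20.6
tcp_pos: [0.6383, -0.0525, 0.159]
ee_rot: [[-0.7, 0.449, 0.555], [0.448, 0.882, -0.149], [-0.556, 0.144, -0.819]]
contact_force: [-0.1, -0.2, 0.6]
finger_gap: 0.0008
gripper_force: 0.0
```

>>> arm_command(
  commands=[
    [[0,0,0,1,0,0,0],[0,0,0,1,0,0,0],[0,0,0,0,0,0,0],[0,0,0,0,0,0,0],[0,0,0,0,0,0,0]],
  ],
)

```text
time_s: 21.1
tcp_pos: [0.6394, -0.0528, 0.1574]
ee_rot: [[-0.7, 0.449, 0.555], [0.448, 0.882, -0.149], [-0.556, 0.145, -0.819]]
contact_force: [0.3, -0.1, 1.1]
finger_gap: 0.0007
gripper_force: 0.0
```

```bash
python3 go.py 0
python3 - <<'E'
from plant import robot
from h import *
import cv2
a=robot.get_image("side")["pixels"][160:210,215:265,::-1]; b=robot.get_image("top")["pixels"][155:205,245:295,::-1]
cv2.imwrite("pics/v.png",np.hstack([cv2.resize(a,(400,400),interpolation=2),cv2.resize(b,(400,400),interpolation=2)]))
s=robot.sense(); t=s["tcp_pos"]; E=s["ee_rot"]
for k in (-12,0,12):
  p=t+E[:,1]*k/1000; print(k,(proj("s",p)-[215,160])*8,(proj("t",p)-[245,155])*8)
E
```

```text
turn tool [ 0.0012  0.0006 -0.    ] deg 0.07867960474197565
shift now mm [-0.3192  0.1366 -6.6372] shift after turn [-0.3153  0.1284 -6.6375]
q [ -7.1767  -7.9474 101.9704  -5.7479  51.319  -65.4076] F axial 0.6721246206234863 lat 0.8820291865528966 tcp rel head along axis -6.637502589674672
-12 [259.57436874 151.85109116] [236.2665306  229.98569396]
0 [229.8256888  158.86382542] [207.07578181 214.65109059]
12 [199.808263   165.93991185] [177.83169984 199.28847003]
```

View pics/v.png

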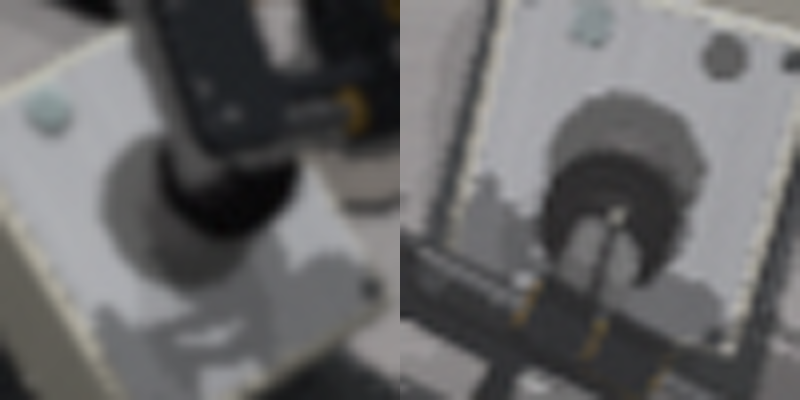

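The side view looks nearly along the button axis, so axial depth is weakly measured. I'll triangulate the white tick on the dome (side raw (245.9,174.1)-(244.4,179.4), top raw (272.4,180.4)-(270.6,184.9)) as an independent check.

Run:
```python
from h import *
np.set_printoptions(precision=4,suppress=True)
a=np.array([-.554,.1495,.819]); hd=np.array([.636,-.0518,.163])
def tri(s,t):
    f=least_squares(lambda p:np.r_[proj("s",p)-s,proj("t",p)-t],hd); return f.x,f.fun
for s,t in(((245.9,174.1),(272.4,180.4)),((244.4,179.4),(270.6,184.9)),((245.9,174.1),(270.6,184.9)),((244.4,179.4),(272.4,180.4)),((245.1,176.7),(271.5,182.6))):
    p,r=tri(s,t); d=p-hd; print(p,r,"axial mm",d@a*1000,"lat",(d-a*(d@a))*1000)
for k in(-10,0,7): print(k,proj("s",hd+a*k/1000),proj("t",hd+a*k/1000))
```

```text
[ 0.6385 -0.0578  0.1759] [-0.8475 -0.1406  0.4137  0.7817] axial mm 8.290592896276763 lat [ 7.1004 -7.2279  6.122 ]
[ 0.6322 -0.0503  0.1638] [ 0.993   0.1628 -0.4888 -0.9252] axial mm 3.002600443059829 lat [-2.1023  1.0325 -1.6107]
[ 0.6284 -0.0503  0.1853] [ 0.6995  0.1144 -0.3414 -0.6466] axial mm 22.6662791845094 lat [ 4.9478 -1.8673  3.687 ]
[ 0.6426 -0.058   0.154 ] [-0.553  -0.092   0.2722  0.5142] axial mm -11.924703595916919 lat [-0.0187 -4.429   0.7962]
[ 0.6355 -0.0541  0.17  ] [ 0.0791  0.013  -0.0388 -0.0733] axial mm 5.631275568417692 lat [ 2.6486 -3.1123  2.3595]
-10 [243.2086 180.1602] [271.0564 181.2368]
0 [244.5649 178.9915] [270.613  182.7192]
7 [245.5258 178.1634] [270.2981 183.7721]
```

>>> arm_command(
  commands=[
    [[0,0,0,1,0,0,0],[0,0,0,1,0,0,0],[0,0,0,0,0,0,0],[0,0,0,0,0,0,0],[0,0,0,0,0,0,0]],
  ],
)

```text
time_s: 21.7
tcp_pos: [0.6405, -0.0531, 0.1557]
ee_rot: [[-0.7, 0.449, 0.555], [0.448, 0.882, -0.149], [-0.556, 0.145, -0.819]]
contact_force: [0.5, 0.8, -1.0]
finger_gap: 0.0004
gripper_force: 0.0
```

```bash
python3 go.py 0
python3 - <<'E'
from plant import robot
import cv2,numpy as np
# is the head still at its place? count dark pixels' box in top head area, against the stored picture
b=robot.get_image("top")["pixels"][:,:,::-1]; o=cv2.imread("top_raw.png")
for n,i in(("old",o),("new",b)):
    c=i[165:196,258:286].max(2); print(n); print(c[::2,::2])
E
```

```text
turn tool [0.0012 0.0006 0.    ] deg 0.07826380703075786
shift now mm [-0.3299  0.1286 -8.645 ] shift after turn [-0.325   0.1179 -8.6453]
q [ -7.1959  -7.7361 101.9776  -5.7518  51.1    -65.4045] F axial -0.9098745703889902 lat 0.9920432893933653 tcp rel head along axis -8.64531185067868
old
[[171 175 172 171 172 172 174 170 175 170 172 170 170 158]
 [171 175 171 171 171 128 112 105 111 143 170 169 170 169]
 [173 175 175 172 116  98  99  97  98  98 107 145 170 168]
 [175 174 173 136  98  98 100 103 102  97  99 101 170 168]
 [175 172 168 101  98  87  86  94 106 100  95  99 139 168]
 [175 173 165  98  60  54  51  50  56  78  91 100 101 167]
 [174 174 164  61  52  54  52  54  54  51  66  98 120 167]
 [173 168 130  52  51  55  61  61  53  52  53  77 134 165]
 [166 158 104  52  53  57  59 112  55  52  51  94 167 165]
 [157 156  94  54  55  55 105  75  54  53  52 101 168 163]
 [156 156 100  53  55  52  88  52  54  52  63 136 166 165]
 [156 155 150  52  53  53  53  53  54  54  83 163 165 166]
 [156 154 155 132  61  54  52  54  54  90 160 167 164 165]
 [168 158 156 154 143 128  89  93 153 1
[... 387 characters left out ...]
0 163  97  94  84  83  92 102  97  92  96 136 167]
 [172 170 161  95  56  48  46  45  50  74  88  95  98 165]
 [171 172 162  54  45  48  47  48  48  46  61  95 117 164]
 [170 163 126  48  47  51  57  57  48  47  47  72 129 161]
 [109 133 101  47  48  49  51 108  51  47  46  91 162 161]
 [ 99  99  65  44  64 115  99  75  47  46  46  97 163 162]
 [ 99 105  88  45  96 113  81 112  92  46  59 132 163 160]
 [ 98  98  97  64  97 107  75 117  95  43  80 159 160 161]
 [114 141  71  60  96  92  78 107  83  64 114 124 161 161]
 [106  89  61  47  49  56  86  97 103 106 109 108 108 145]
 [ 63  85  55  52  47  47  72  78 109 109 110 109 109 110]
 [ 51  68  52  52  52  50  67  47  56  85 109 109 107 104]]
```

Run:
```python
from h import *
from plant import robot
import cv2
E=robot.sense()["ee_rot"]
for n,t in(("r",(.6181,-.0467,.1912)),("s",(.6361,-.0519,.1623)),("now",(.6405,-.0531,.1557))):
    print(n,[proj("t",np.array(t)+E[:,0]*k).round(1) for k in(-.008,0,.008)],[proj("s",np.array(t)+E[:,0]*k).round(1) for k in(-.008,0,.008)])
for n in "rsv":
    i=cv2.imread(f"pics/{n}.png")[:,400:]; w={"r":70,"s":50,"v":50}[n]; o={"r":(235,145)}.get(n,(245,155))
    j=cv2.resize(i,(w,w),interpolation=cv2.INTER_AREA); c=j.max(2); x=268-o[0]; y=174-o[1]
    print(n,"cols 266-274 rows 174-196"); print(c[y:y+22,x-2:x+7])
```

```text
r [array([270.3, 185.4]), array([269. , 187.6]), array([267.7, 189.8])] [array([248.1, 171.9]), array([249. , 174.7]), array([250. , 177.4])]
s [array([271.9, 180.6]), array([270.6, 182.7]), array([269.4, 184.9])] [array([243.6, 176.5]), array([244.6, 179.1]), array([245.5, 181.8])]
now [array([272.3, 179.4]), array([271. , 181.5]), array([269.7, 183.7])] [array([242.5, 177.5]), array([243.5, 180.1]), array([244.4, 182.8])]
r cols 266-274 rows 174-196
[[ 85  72  63  57  58  56  59  67  75]
 [ 59  50  50  48  46  48  47  46  52]
 [ 47  47  49  49  50  50  48  46  45]
 [ 47  48  49  48  48  48  48  51  49]
 [ 46  48  47  48  50  50  49  50  50]
 [ 47  50  51  54  58  57  56  52  49]
 [ 49  49  51  54  56  63  69  61  51]
 [ 49  50  50  53  54  91 104  71  51]
 [ 48  48  50  51  65 103 104  60  47]
 [ 49  49  48  54  97 114  76  49  47]
 [ 46  46  48  72 113 106  56  47  48]
 [ 46  46  47  64  84  75  48  47  47]
 [ 47  46  45  51  54  52  46  47  46]
 [ 47  48  47  46  43  46  47  46  47]
 [ 84  85  76  56  43  44  45  47  46]
 [111 110  92  61  59  57  45  43  45]
 [116 114  93  72  9
[... 1288 characters left out ...]
 47  48  49  48  49  49  47  48  50]
 [ 48  49  51  54  56  56  55  52  48]
 [ 49  47  49  52  55  63  67  61  50]
 [ 47  48  52  53  56  92 104  71  50]
 [ 51  70  86  86  79 101 103  60  49]
 [ 63  94 111 110  93  75  73  55  48]
 [ 80 108 117 115  95  76  92  83  53]
 [ 91 113 115 107  83  86 110 103  72]
 [102 115 115 100  74  89 113 113  91]
 [ 98 108 112  94  77  99 114 115  94]
 [ 96  99  96  77  79 106 115 119  97]
 [ 96  96  89  70  78 105 115 109  80]
 [ 78  88  80  62  79  98 107  98  73]
 [ 55  66  64  63  84  96 100 101 100]
 [ 47  51  51  60  82  96  99 104 109]
 [ 46  47  46  55  71  81  88 102 108]
 [ 50  48  47  61  69  58  61  79  99]
 [ 54  53  51  75  80  53  47  54  68]]
```

The tip moves smoothly in the pictures, with no penetration, about 2-3 px lower than predicted. So the offset is calibration plus axial uncertainty, and I'll keep approaching under force watch.

>>> arm_command(
  commands=[
    [[0,0,0,1,0,0,0],[0,0,0,1,0,0,0],[0,0,0,0,0,0,0],[0,0,0,0,0,0,0],[0,0,0,0,0,0,0]],
  ],
)

```text
time_s: 22.25
tcp_pos: [0.6416, -0.0534, 0.1541]
ee_rot: [[-0.7, 0.449, 0.555], [0.448, 0.882, -0.149], [-0.556, 0.144, -0.819]]
contact_force: [0.4, -0.3, 0.0]
finger_gap: 0.0008
gripper_force: 0.0
```

>>> arm_command(
  commands=[
    [[0,0,0,1,0,0,0],[0,0,0,1,0,0,0],[0,0,0,0,0,0,0],[0,0,0,0,0,0,0],[0,0,0,0,0,0,0]],
  ],
)

```text
time_s: 22.75
tcp_pos: [0.6428, -0.0536, 0.153]
ee_rot: [[-0.7, 0.449, 0.555], [0.448, 0.882, -0.149], [-0.556, 0.145, -0.818]]
contact_force: [-4.1, 1.2, 4.6]
finger_gap: 0.0005
gripper_force: 3.3
```

```bash
python3 go.py 0
python3 - <<'E'
from plant import robot
import numpy as np
np.set_printoptions(linewidth=160)
b=robot.get_image("top")["pixels"].max(2); a=robot.get_image("side")["pixels"].max(2)
print(b[176:194,262:282]); print(a[168:194,230:256])
import cv2; print(cv2.imread("side_raw.png").max(2)[168:194,230:256])
E
```

```text
turn tool [0.0015 0.0011 0.    ] deg 0.1058301817556459
shift now mm [ -0.0055  -0.0069 -12.1743] shift after turn [  0.0081  -0.0249 -12.1743]
q [ -7.2322  -7.3505 101.9665  -5.7568  50.69   -65.4006] F axial 6.231350948969165 lat 0.9005473041828904 tcp rel head along axis -12.17428829485441
[[158 121  83  56  47  46  49  49  51  49  47  43  49  46  55  65  74  85  95  95]
 [160 119  55  46  45  47  49  48  50  49  49  47  49  45  43  50  61  82  95  95]
 [144 101  45  46  48  45  47  50  49  50  50  47  47  47  46  46  54  70  86  95]
 [127  67  47  49  43  48  50  53  56  57  56  50  49  47  47  46  49  61  72  86]
 [120  48  47  47  47  48  50  53  56  60  65  60  51  48  49  45  46  57  70 109]
 [100  47  46  49  47  62  74  73  74 101 111  76  49  49  49  45  45  59  91 137]
 [ 67  45  48  48  52  86 108 108 103 108 107  70  48  49  45  47  45  54  89 138]
 [ 66  45  46  46  71 103 116 115  97  75  96  95  60  48  49  47  46  63  97 139]
 [ 90  48  44  56  88 111 117 115  91  69 103 112  89  52  47  47  46  79 108 138]
 [ 74  45  47  70 101 114 115 110  80  84 113 115 103  72  
[... 5554 characters left out ...]
  14  15  16  17  21  24  49  95 138 159 166 167 169 169]
 [ 93  91  84  74  66  63  61  58  45  30  18  13  11  13  13  16  25  47  81 128 158 166 167 167 168 169]
 [ 95  91  88  77  67  63  61  59  55  46  35  26  20  21  22  32  52  77  99 126 155 166 168 166 167 169]
 [ 98  92  90  78  65  60  60  58  57  54  48  42  38  39  42  54  75  96 106 120 146 163 167 166 168 168]
 [111  95  87  74  59  54  55  55  54  52  51  49  48  48  49  63  87 103 108 112 129 156 167 168 167 168]
 [136 107  90  78  66  55  51  51  49  51  49  49  49  49  57  73  94 106 108 110 122 152 167 168 167 167]
 [162 135 104  86  76  62  51  50  49  49  49  50  51  57  68  84  95 105 109 110 122 152 167 169 168 167]]
```

Contact: 6 N, purely axial, so the fingers are on the dome. Now pressing in small steps.

>>> arm_command(
  commands=[
    [[0,0,0,1,0,0,0],[0,0,0,1,0,0,0],[0,0,0,1,0,0,0],[0,0,0,0,0,0,0],[0,0,0,0,0,0,0]],
  ],
)

```text
time_s: 23.35
tcp_pos: [0.6444, -0.0541, 0.1505]
ee_rot: [[-0.7, 0.449, 0.555], [0.448, 0.882, -0.149], [-0.556, 0.145, -0.818]]
contact_force: [-4.1, 0.8, 4.7]
finger_gap: 0.0007
gripper_force: 3.4
```

```bash
python3 go.py 0
```

```text
turn tool [ 0.0014  0.0011 -0.    ] deg 0.10170752227240554
shift now mm [ -0.028    0.0347 -15.2775] shift after turn [ -0.0116   0.0131 -15.2776]
q [ -7.2658  -7.0221 101.9739  -5.763   50.356  -65.399 ] F axial 6.284255993681483 lat 0.7634194715988272 tcp rel head along axis -15.277588893047685
```

>>> arm_command(
  commands=[
    [[0,0,0,1,0,0,0],[0,0,0,1,0,0,0],[0,0,0,1,0,0,0],[0,0,0,0,0,0,0],[0,0,0,0,0,0,0]],
  ],
)

```text
time_s: 23.85
tcp_pos: [0.6461, -0.0545, 0.1481]
ee_rot: [[-0.7, 0.449, 0.555], [0.448, 0.882, -0.149], [-0.556, 0.145, -0.818]]
contact_force: [-3.9, 1.1, 5.5]
finger_gap: 0.0002
gripper_force: 3.7
```

>>> arm_command(
  commands=[
    [[0,0,0,1,0,0,0],[0,0,0,1,0,0,0],[0,0,0,0,0,0,0],[0,0,0,0,0,0,0],[0,0,0,0,0,0,0]],
  ],
)

```text
time_s: 24.35
tcp_pos: [0.6472, -0.0548, 0.1465]
ee_rot: [[-0.7, 0.449, 0.555], [0.448, 0.882, -0.149], [-0.556, 0.145, -0.818]]
contact_force: [-6.0, 2.2, 5.2]
finger_gap: 0.0007
gripper_force: 4.0
```

```bash
python3 go.py 0;  python3 - <<'E'
from plant import robot
import numpy as np,cv2
np.set_printoptions(linewidth=160)
a=robot.get_image("side")["pixels"].max(2); b=robot.get_image("top")["pixels"].max(2)
print(a[184:192,234:254]);print(cv2.imread("side_raw.png").max(2)[184:192,234:254]); print(b[172:180,262:282]);print(cv2.imread("top_raw.png").max(2)[172:180,262:282])
E
```

```text
turn tool [ 0.0014  0.0011 -0.    ] deg 0.10249619197218068
shift now mm [  0.0253   0.0248 -20.151 ] shift after turn [  0.0478  -0.0034 -20.151 ]
q [ -7.3152  -6.4968 101.9704  -5.7726  49.8302 -65.3954] F axial 7.96074829148794 lat 2.284832546662122 tcp rel head along axis -20.150950154264365
[[ 39  45  59  61  50  38  28  23  20  13  13  12  10  11  11  16  58 116 154 166]
 [ 41  28  35  34  29  22  19  15  14  11  11   9  10  11  12  27  69 124 157 167]
 [ 49  29  18  13  15  18  15  11  10   9  10  12  12   9  24  59 104 144 163 167]
 [ 58  43  24  13  10  11  13   8   8  11  14  12  11  21  53 102 142 161 166 168]
 [ 62  55  41  25  16  12   9  10  10  12  13  13  18  38  82 131 158 165 166 166]
 [ 60  60  55  44  29  18  13  10   9  11  12  21  41  68  99 133 157 166 159 156]
 [ 57  58  57  53  45  33  24  23  24  23  26  41  68  93 112 139 157 155 137 125]
 [ 53  53  54  55  51  47  42  42  43  41  44  59  83 102 111 125 141 133 117 110]]
[[ 65  41  20  13  17  19  20  17  18  20  19  19  20  18  18  18  31  72 127 157]
 [ 66  49  27  15  13  15  18  18  14  15  17  16  16  
[... 1156 characters left out ...]
0  50  49  48  48  46  51  65  81]]
[[173 153 114  99  99  98  97  95 100 105 107 107 105 102 100 100  99 100  98 120]
 [168 137 101  99  98  97  87  84  86  87  94 106 106 105 100  95  95  99  99 104]
 [165 133  99  99  91  75  65  58  57  59  62  70  78  88  94  95  96  99  99  98]
 [165 132  98  86  60  51  54  52  51  52  50  51  56  64  78  85  91  98 100 100]
 [161 124  87  61  52  51  55  54  55  55  53  51  51  53  59  67  76  89 100  99]
 [164 123  61  52  52  53  54  52  52  53  54  53  54  52  51  56  66  87  98 100]
 [149 104  53  53  51  53  53  53  54  52  52  53  53  53  50  50  62  74  90  98]
 [130  72  52  54  51  54  55  59  61  59  61  57  53  54  52  50  53  64  77  90]]
```

The head visibly moves in. Finishing the stroke with finer steps.

>>> arm_command(
  commands=[
    [[0,0,0,1,0,0,0],[0,0,0,1,0,0,0],[0,0,0,0,0,0,0],[0,0,0,0,0,0,0],[0,0,0,0,0,0,0]],
  ],
)

```text
time_s: 24.95
tcp_pos: [0.6482, -0.0551, 0.145]
ee_rot: [[-0.7, 0.449, 0.555], [0.448, 0.882, -0.149], [-0.556, 0.145, -0.818]]
contact_force: [-6.3, 1.3, 6.1]
finger_gap: 0.0004
gripper_force: 4.6
```

>>> arm_command(
  commands=[
    [[0,0,0,0.5,0,0,0],[0,0,0,0.5,0,0,0],[0,0,0,0,0,0,0],[0,0,0,0,0,0,0],[0,0,0,0,0,0,0]],
  ],
)

```text
time_s: 25.45
tcp_pos: [0.6484, -0.0551, 0.145]
ee_rot: [[-0.7, 0.449, 0.555], [0.448, 0.882, -0.149], [-0.556, 0.145, -0.818]]
contact_force: [-11.3, 2.2, 10.6]
finger_gap: 0.0006
gripper_force: 7.7
```

```bash
python3 go.py 0
```

```text
turn tool [0.0014 0.001  0.    ] deg 0.09828995367822871
shift now mm [  0.1913  -0.0655 -22.1103] shift after turn [  0.2144  -0.0957 -22.11  ]
q [ -7.3313  -6.2668 101.938   -5.7776  49.6366 -65.3918] F axial 15.277961208336755 lat 3.423735870411097 tcp rel head along axis -22.11002599304719
```

>>> arm_command(
  commands=[
    [[0,0,0,0.5,0,0,0],[0,0,0,0.3,0,0,0],[0,0,0,0,0,0,0],[0,0,0,0,0,0,0],[0,0,0,0,0,0,0]],
  ],
)

```text
time_s: 25.95
tcp_pos: [0.6486, -0.0551, 0.145]
ee_rot: [[-0.7, 0.449, 0.555], [0.448, 0.882, -0.149], [-0.556, 0.145, -0.818]]
contact_force: [-16.1, 4.5, 13.8]
finger_gap: 0.0005
gripper_force: 10.2
```

```bash
python3 go.py 0
```

```text
turn tool [0.0013 0.001  0.    ] deg 0.09485155463856303
shift now mm [  0.3273  -0.1267 -22.2095] shift after turn [  0.3494  -0.1561 -22.209 ]
q [ -7.3301  -6.2412 101.9133  -5.78    49.6392 -65.3884] F axial 20.87268733272215 lat 5.77548990322909 tcp rel head along axis -22.208963560724346
```

The button bottomed at 21 N after 10 mm of travel. The slight lateral force suggests I was a few mm low of centre. I'll back off, turn so the fingers close along the station's lean direction, and open.

>>> arm_command(
  commands=[
    [[0,0,0,-5,0,0,0],[0,0,0,-15,0,0,0],[0,0,0,-20,0,0,0],[0,0,0,-20,0,0,0],[0.9,0,0,0,0,0,0.132]],
  ],
)

```text
time_s: 26.45
tcp_pos: [0.6167, -0.0463, 0.1962]
ee_rot: [[-0.63, 0.538, 0.56], [0.562, 0.813, -0.149], [-0.536, 0.221, -0.815]]
contact_force: [0.3, -0.2, 0.8]
finger_gap: 0.0057
gripper_force: 0.0
```

>>> arm_command(
  commands=[
    [[0.9,0,0,0,0,0,0.132],[0.9,0,0,0,0,0,0.132],[0.9,0,0,0,0,0,0.132],[0.9,0,0,0,0,0,0.132],[0.9,0,0,0,0,0,0.132]],
  ],
)

```text
time_s: 26.95
tcp_pos: [0.6158, -0.0465, 0.1919]
ee_rot: [[-0.167, 0.815, 0.555], [0.944, 0.295, -0.149], [-0.285, 0.499, -0.819]]
contact_force: [-0.4, 0.6, -0.6]
finger_gap: 0.045
gripper_force: 0.0
```

>>> arm_command(
  commands=[
    [[0.9,0,0,0,0,0,0.132],[0.9,0,0,0,0,0,0.132],[0.9,0,0,0,0,0,0.132],[0.9,0,0,0,0,0,0.132],[0.9,0,3,0,0,0,0]],
  ],
)

```text
time_s: 27.45
tcp_pos: [0.618, -0.0471, 0.1934]
ee_rot: [[0.261, 0.79, 0.554], [0.965, -0.215, -0.149], [0.002, 0.574, -0.819]]
contact_force: [0.2, 0.3, 0.4]
finger_gap: 0.0833
gripper_force: 0.0
```

>>> arm_command(
  commands=[
    [[0.9,0,0,0,0,0,0],[0.9,0,0,0,0,0,0],[0.9,0,0,0,0,0,0],[0.9,0,0,0,0,0,0],[0.9,0,0,0,0,0,0]],
  ],
)

```text
time_s: 27.95
tcp_pos: [0.6183, -0.0471, 0.1936]
ee_rot: [[0.261, 0.79, 0.555], [0.965, -0.215, -0.149], [0.002, 0.574, -0.819]]
contact_force: [0.2, -0.1, 0.1]
finger_gap: 0.0848
gripper_force: 0.0
```

```bash
python3 go.py -53
python3 - <<'E'
from plant import robot
import numpy as np,cv2
from h import *
s=robot.sense(); t=s["tcp_pos"];E=s["ee_rot"]
a=robot.get_image("side")["pixels"][:,:,::-1]; b=robot.get_image("top")["pixels"][:,:,::-1]
cv2.imwrite("s2.png",a);cv2.imwrite("t2.png",b)
print([proj("t",t+E[:,1]*k).round(1) for k in(-.042,0,.042)],[proj("s",t+E[:,1]*k).round(1) for k in(-.042,0,.042)])
u=np.hstack([cv2.resize(a[140:215,210:285],(400,400),interpolation=2),cv2.resize(b[145:220,235:310],(400,400),interpolation=2)]); cv2.imwrite("pics/w.png",u)
E
```

```text
turn tool [ 0.0008 -0.0011  0.    ] deg 0.07573786726880716
shift now mm [-0.0239 -2.6108 88.5374] shift after turn [ 0.0704 -2.5414 88.5394]
q [ -6.7582 -11.9382 101.1597  -5.6894  56.143   10.1196] F axial -0.04829382436487627 lat 0.268790044323323 tcp rel head along axis 35.53944209479872
[array([265.9, 200.1]), array([269.2, 187.4]), array([272.6, 174.2])] [array([257.3, 187. ]), array([249.1, 173.9]), array([240.8, 160.8])]
```

>>> arm_command(
  commands=[
    [[0.9,0,0,15,0,0,0],[0.9,0,0,15,0,0,0],[0.9,0,0,15,0,0,0],[0.9,0,0,5,0,0,0],[0.9,0,0,2,0,0,0]],
  ],
)

```text
time_s: 28.55
tcp_pos: [0.6469, -0.055, 0.1487]
ee_rot: [[0.262, 0.792, 0.552], [0.965, -0.216, -0.148], [0.002, 0.572, -0.821]]
contact_force: [-0.5, 1.1, 1.0]
finger_gap: 0.0849
gripper_force: 0.0
```

>>> arm_command(
  commands=[
    [[0.9,0,0,3,0,0,0],[0.9,0,0,3,0,0,0],[0.9,0,0,3,0,0,0],[0.9,0,0,3,0,0,0],[0.9,0,0,1,0,0,0]],
  ],
)

```text
time_s: 29.05
tcp_pos: [0.6544, -0.0568, 0.1402]
ee_rot: [[0.262, 0.79, 0.555], [0.965, -0.215, -0.149], [0.002, 0.574, -0.819]]
contact_force: [-0.7, -0.1, 0.6]
finger_gap: 0.0846
gripper_force: 0.0
```

>>> arm_command(
  commands=[
    [[0.9,0,0,3,0,0,0],[0.9,0,0,3,0,0,0],[0.9,0,0,3,0,0,0],[0.9,0,0,3,0,0,0],[0.9,0,0,1,0,0,0]],
  ],
)

```text
time_s: 29.55
tcp_pos: [0.6616, -0.0587, 0.1291]
ee_rot: [[0.262, 0.79, 0.554], [0.965, -0.215, -0.149], [0.002, 0.574, -0.819]]
contact_force: [-0.7, 0.4, -0.8]
finger_gap: 0.0849
gripper_force: 0.0
```

```bash
python3 go.py -53
```

```text
turn tool [ 0.0001 -0.001   0.    ] deg 0.05533526569855523
shift now mm [ 0.0272 -2.2743 10.0803] shift after turn [ 0.0369 -2.2733 10.0805]
q [ -7.5767  -3.7984 101.5154  -5.7645  47.6482  10.1842] F axial -0.17358008548883314 lat 1.1232241716030824 tcp rel head along axis -42.9195194774512
```

>>> arm_command(
  commands=[
    [[0.9,0,0,3,0,0,0],[0.9,0,0,3,0,0,0],[0.9,0,0,1,0,0,0],[0.7,0,0,0,0,0,0],[0.6,0,0,0,0,0,0]],
  ],
  squeeze=10,
)

```text
time_s: 30.05
tcp_pos: [0.6655, -0.0598, 0.1241]
ee_rot: [[0.262, 0.79, 0.555], [0.965, -0.215, -0.149], [0.002, 0.574, -0.819]]
contact_force: [-0.4, -0.3, -0.1]
finger_gap: 0.072
gripper_force: 0.0
```

>>> arm_command(
  commands=[
    [[0.6,0,0,0,0,0,0],[0.56,0,0,0,0,0,0],[0.5,0,0,0,0,0,0],[0.45,0,0,0,0,0,0],[0.45,0,0,0,0,0,0]],
  ],
)

```text
time_s: 30.55
tcp_pos: [0.6621, -0.0589, 0.1207]
ee_rot: [[0.262, 0.795, 0.548], [0.965, -0.217, -0.147], [0.001, 0.567, -0.824]]
contact_force: [-8.6, 3.2, 0.9]
finger_gap: 0.0487
gripper_force: 10.0
```

```bash
python3 go.py -50; python3 -c "
from plant import robot
s=robot.sense();print(s['ee_rot'].T@s['contact_force'],s['ee_rot'].T@s['torque'],s['finger_gap'],s['gripper_force'])"
```

```text
turn tool [-0.0081 -0.0005 -0.    ] deg 0.46274058553290803
shift now mm [ 0.0631  2.0616 -0.1743] shift after turn [ 0.063   2.0629 -0.1577]
q [ -7.6093  -3.09   101.644   -5.7395  47.2769  10.1965] F axial 5.934847769973816 lat 7.03596555756009 tcp rel head along axis -50.157696046537325
[ 0.83267964 -7.03448239 -5.87791898] [ 1.55839611e+00 -8.13924090e-02 -2.69318897e-04] 0.04872115549831073 10.000474601984024
```

>>> arm_command(
  commands=[
    [[0.45,0,-2,0,0,0,0],[0.45,0,-2.3,0,0,0,0],[0.45,0,0,0,0,0,0],[0.45,0,0,0,0,0,0],[0.45,0,0,0,0,0,0]],
  ],
)

```text
time_s: 31.05
tcp_pos: [0.6619, -0.0589, 0.1208]
ee_rot: [[0.262, 0.79, 0.554], [0.965, -0.216, -0.149], [0.002, 0.573, -0.819]]
contact_force: [3.6, -0.4, -5.3]
finger_gap: 0.0489
gripper_force: 10.0
```

```bash
cat > f.py <<'E'
from plant import robot
s=robot.sense();print((s['ee_rot'].T@s['contact_force']).round(1),(s['ee_rot'].T@s['torque']).round(2),s['finger_gap'].round(4),s['gripper_force'],s['qpos'].round(1))
E
python3 go.py -50; python3 f.py
```

```text
turn tool [-0.0002 -0.0009 -0.    ] deg 0.054752057777344806
shift now mm [0.0637 2.1775 0.035 ] shift after turn [0.0638 2.1775 0.0355]
q [ -7.5855  -3.3504 102.0779  -5.8507  46.6617  10.3148] F axial -6.3757403953050495 lat 0.5578456380674978 tcp rel head along axis -49.9644798062899Traceback (most recent call last):
  File "f.py", line 2, in <module>
    s=robot.sense();print((s['ee_rot'].T@s['contact_force']).round(1),(s['ee_rot'].T@s['torque']).round(2),s['finger_gap'].round(4),s['gripper_force'],s['qpos'].round(1))
                                                                                                           ^^^^^^^^^^^^^^^^^^^^^
AttributeError: 'float' object has no attribute 'round'
```

>>> arm_command(
  commands=[
    [[0.4,0,0,0.6,0,0,0],[0.4,0,0,0,0,0,0],[0.4,0,0,0,0,0,0.05],[0.4,0,0,0,0,0,0.1],[0.4,0,0,0,0,0,0.1]],
  ],
  squeeze=30,
)

```text
time_s: 31.55
tcp_pos: [0.6617, -0.0587, 0.1212]
ee_rot: [[0.452, 0.7, 0.554], [0.88, -0.451, -0.149], [0.146, 0.554, -0.819]]
contact_force: [-6.2, 1.2, 1.2]
finger_gap: 0.0482
gripper_force: 30.0
```

```bash
cat > f.py <<'E'
from h import *; from plant import robot
np.set_printoptions(precision=3,suppress=True)
s=robot.sense();E=s['ee_rot'];a=np.array([-.5538,.1495,.8192]);hd=np.array([.636,-.0518,.163])
xt=np.array([.79,-.213,.574]);yt=np.cross(a,xt); d=(s['tcp_pos']-hd)*1000
print("F tool",E.T@s['contact_force'],"M",E.T@s['torque'],"gap",s['finger_gap'],s['gripper_force'])
print("turn deg from grip",np.degrees(np.arctan2(-(E[:,1]@np.cross(a,xt)),E[:,1]@xt)),"xt,yt,ax",d@xt,d@yt,d@a,"tilt",np.degrees(np.arccos(min(1,-E[:,2]@a))),"q",s['qpos'])
E
python3 f.py
```

```text
F tool [-1.551 -4.183 -4.599] M [ 1.048 -0.345 -0.161] gap 0.04816825373413289 29.997792541980743
turn deg from grip 14.657258366123198 xt,yt,ax -2.187085187860962 0.02720454953971187 -49.52321487527302 tilt 0.0 q [ -7.57   -3.385 102.057  -5.857  46.737  24.851]
```

>>> arm_command(
  commands=[
    [[0.4,0,0,0,0,0,0.1],[0.4,0,0,-0.4,0,0,0.1],[0.4,0,0,-0.6,0,0,0.1],[0.4,0,0,-0.6,0,0,0.1],[0.4,0,0,-0.3,0,0,0.05]],
  ],
)

```text
time_s: 32.05
tcp_pos: [0.6603, -0.0582, 0.1233]
ee_rot: [[0.71, 0.435, 0.553], [0.598, -0.788, -0.148], [0.372, 0.436, -0.82]]
contact_force: [-7.1, 2.1, 2.4]
finger_gap: 0.0484
gripper_force: 30.0
```

```bash
python3 f.py
```

```text
F tool [-2.877 -3.644 -6.186] M [ 1.013 -0.794 -0.195] gap 0.048351683721407475 30.000752806663513
turn deg from grip 40.36429583992979 xt,yt,ax -2.203603877375322 0.12968324380858298 -46.94566055463532 tilt 0.0 q [ -7.537  -3.67  102.072  -5.848  47.013  50.557]
```

>>> arm_command(
  commands=[
    [[0.4,0,0,-0.9,0,0,0.1],[0.4,0,0,-0.6,0,0,0.1],[0.4,0,0,-0.6,0,0,0.1],[0.4,0,0,-0.6,0,0,0.1],[0.4,0,0,-0.6,0,0,0.1]],
  ],
)

```text
time_s: 32.55
tcp_pos: [0.6586, -0.0576, 0.1258]
ee_rot: [[0.832, 0.04, 0.554], [0.145, -0.978, -0.148], [0.536, 0.204, -0.819]]
contact_force: [-7.5, 1.8, 1.8]
finger_gap: 0.0482
gripper_force: 30.0
```

```bash
python3 f.py
python3 - <<'E'
from plant import robot
import numpy as np
np.set_printoptions(linewidth=160)
a=robot.get_image("side")["pixels"].max(2); print(a[168:192,232:256])
E
```

```text
F tool [-5.062 -1.727 -5.898] M [ 0.559 -1.025 -0.187] gap 0.048190786297523366 29.997706711292267
turn deg from grip 69.08962645032625 xt,yt,ax -2.2690318724479113 0.26305937972401106 -43.88524646170241 tilt 0.0 q [ -7.503  -4.017 102.104  -5.825  47.324  79.273]
[[124  91  79  90 120 153 165 166 155 124  83  52  42  45  54  54  66  89  93  85  77  74  73  72]
 [155 127 110 118 147 164 167 157 132  90  53  41  37  40  40  48  69  88  85  76  72  72  72  71]
 [169 161 154 154 164 168 163 137  96  57  42  38  38  36  38  50  65  75  74  72  72  73  71  72]
 [171 172 171 170 171 168 151 111  65  42  38  38  37  35  36  42  51  63  69  72  72  72  72  72]
 [171 172 173 173 170 157 123  79  47  35  36  37  36  36  37  38  42  50  61  68  71  71  72  72]
 [173 173 172 173 163 130  84  66  55  45  37  37  36  37  38  38  37  38  47  59  67  69  72  71]
 [173 173 171 169 150 103  55  49  56  59  46  36  38  38  38  39  36  36  36  41  53  64  69  71]
 [172 168 163 151 115  70  41  37  41  43  38  37  37  38  38  38  38  35  34  34  37  49  62  69]
 [158 144 129 109  73  45  38  39  38  38  
[... 841 characters left out ...]
2  33]
 [ 71  62  60  55  40  27  25  37  52  47  39  37  37  37  39  37  37  38  39  38  37  36  35  34]
 [ 79  71  70  67  59  45  31  27  37  38  37  37  38  38  39  38  38  38  38  38  37  36  36  35]
 [ 83  75  72  72  69  63  50  34  26  29  34  36  37  37  37  38  38  38  38  39  37  37  37  35]
 [ 83  75  71  72  72  71  65  53  36  25  27  33  38  37  37  38  39  39  38  39  37  36  38  37]
 [ 86  72  65  69  70  72  70  65  53  37  28  27  32  37  37  37  37  38  37  39  37  38  37  37]
 [ 85  68  58  63  68  70  72  71  67  58  43  30  26  32  36  37  36  39  39  38  39  42  41  38]
 [ 83  69  55  54  60  66  70  71  70  68  62  50  34  27  29  34  41  49  44  38  43  55  50  42]]
```

>>> arm_command(
  commands=[
    [[0.4,0,0,-0.6,0,0,0.1],[0.4,0,0,-0.6,0,0,0.1],[0.4,0,0,-0.6,0,0,0.1],[0.4,0,0,-0.6,0,0,0.1],[0.4,0,0,-0.3,0,0,0.05]],
  ],
)

```text
time_s: 33.1
tcp_pos: [0.6572, -0.0571, 0.128]
ee_rot: [[0.767, -0.325, 0.554], [-0.293, -0.944, -0.148], [0.571, -0.049, -0.819]]
contact_force: [-5.9, 2.3, 1.7]
finger_gap: 0.0487
gripper_force: 30.0
```

```bash
python3 f.py
```

```text
F tool [-4.185 -0.309 -5.017] M [ 0.139 -1.108 -0.15 ] gap 0.04874774803538688 30.00019669532776
turn deg from grip 94.80164419905631 xt,yt,ax -2.1935937030524855 0.397343370979213 -41.19743538110956 tilt 0.0 q [ -7.47   -4.315 102.121  -5.809  47.592 104.981]
```

>>> arm_command(
  commands=[
    [[0.4,0,0,-0.3,0,0,0.05],[0.4,0,0,-0.3,0,0,0.05],[0.4,0,0,-0.3,0,0,0.05],[0.4,0,0,0,0,0,0],[0.4,0,0,0,0,0,0]],
  ],
)

```text
time_s: 33.6
tcp_pos: [0.6574, -0.0574, 0.1291]
ee_rot: [[0.711, -0.432, 0.555], [-0.427, -0.892, -0.149], [0.56, -0.131, -0.818]]
contact_force: [-5.9, 2.0, 2.8]
finger_gap: 0.0485
gripper_force: 30.0
```

```bash
python3 f.py
```

```text
F tool [-3.437  0.359 -5.886] M [-0.111 -0.853 -0.72 ] gap 0.048530574170657696 30.00113546848297
turn deg from grip 103.11174821834614 xt,yt,ax -1.3309795481427287 0.19739713632526087 -40.465331552703034 tilt 0.0 q [ -7.471  -4.379 102.093  -5.856  47.593 113.316]
```

>>> arm_command(
  commands=[
    [[0.4,0,0,-0.3,0,0,0.03],[0.4,0,0,-0.3,0,0,0.03],[0.4,0,0,0,0,0,0.02],[0.4,0,0,0,0,0,0],[0.4,0,0,0,0,0,0]],
  ],
)

```text
time_s: 34.1
tcp_pos: [0.6584, -0.0582, 0.1301]
ee_rot: [[0.671, -0.489, 0.557], [-0.498, -0.854, -0.15], [0.549, -0.177, -0.817]]
contact_force: [3.1, -2.9, 0.1]
finger_gap: 0.0484
gripper_force: 30.0
```

```bash
python3 f.py
```

```text
F tool [3.574 0.999 2.064] M [-0.193  0.528 -0.884] gap 0.04842544238079956 29.999416172504425
turn deg from grip 107.80688264879568 xt,yt,ax 0.173073204461744 -0.3593276037906272 -40.25586351799707 tilt 0.0 q [ -7.523  -4.378 102.039  -5.887  47.488 117.986]
```

The turning moment climbed from 0.15 to 0.88 N·m and the pads slip, so the head is at its stop. Releasing and backing out along the axis.

>>> arm_command(
  commands=[
    [[0.6,0,0,0,0,0,0],[0.7,0,0,0,0,0,0],[0.9,0,0,0,0,0,0],[0.9,0,0,0,0,0,0],[0.9,0,0,0,0,0,0]],
  ],
)

```text
time_s: 34.6
tcp_pos: [0.657, -0.0573, 0.1285]
ee_rot: [[0.673, -0.49, 0.554], [-0.499, -0.854, -0.148], [0.546, -0.177, -0.819]]
contact_force: [-1.0, -0.7, -0.3]
finger_gap: 0.0833
gripper_force: 0.0
```

>>> arm_command(
  commands=[
    [[0.9,0,0,-10,0,0,0],[0.9,0,0,-20,0,0,0],[0.9,0,0,-25,0,0,0],[0.9,0,0,-25,0,0,0],[0.9,0,0,-25,0,0,0]],
  ],
)

```text
time_s: 35.1
tcp_pos: [0.5981, -0.0416, 0.2163]
ee_rot: [[0.672, -0.49, 0.555], [-0.499, -0.854, -0.149], [0.547, -0.177, -0.818]]
contact_force: [1.0, 0.0, 0.7]
finger_gap: 0.0847
gripper_force: 0.0
```

>>> arm_command(
  commands=[
    [[0.9,0,0,-30,0,0,0],[0.9,0,0,-30,0,0,0],[0.9,0,0,-20,0,0,0],[0.9,0,0,0,0,0,0],[0.9,0,0,0,0,0,0]],
  ],
)

```text
time_s: 35.6
tcp_pos: [0.5545, -0.0299, 0.2807]
ee_rot: [[0.672, -0.489, 0.556], [-0.499, -0.854, -0.149], [0.547, -0.177, -0.818]]
contact_force: [0.2, 0.9, 0.3]
finger_gap: 0.0847
gripper_force: 0.0
```

```bash
python3 f.py
python3 - <<'E'
from plant import robot
import numpy as np,cv2
np.set_printoptions(linewidth=170)
a=robot.get_image("side")["pixels"][:,:,::-1]; b=robot.get_image("top")["pixels"][:,:,::-1]
A=cv2.imread("side_raw.png"); B=cv2.imread("top_raw.png")
print(a.max(2)[170:192,234:254]); print(b.max(2)[172:194,260:282])
# board on mat: compare with the picture taken after placing
print("board/mat diff",np.abs(a[125:225,285:385].astype(int)-A[125:225,285:385]).mean())
E
```

```text
F tool [-0.125 -0.914 -0.218] M [-0.063 -0.285  0.094] gap 0.08471908337020992 0.0
turn deg from grip 107.85249919947675 xt,yt,ax -1.5166721778617358 -0.10213623279720521 144.8208015710922 tilt 0.0 q [ -5.175 -21.624  98.563  -6.035  68.453 118.213]
[[152 153 162 167 168 166 166 163 157 155 158 160 158 156 151 145 125  88  66  71]
 [168 168 169 169 165 158 151 141 122 112 124 139 145 152 151 142 116  80  58  60]
 [171 171 170 167 153 124 100  83  63  56  65  78  90 115 133 132 112  79  60  56]
 [171 170 167 153 121  79  46  30  25  23  25  27  37  58  82  99  95  74  62  59]
 [169 163 148 114  71  40  26  22  24  22  23  22  21  25  37  58  72  64  58  61]
 [158 136 103  65  33  24  26  26  27  22  23  22  20  20  21  40  65  58  53  57]
 [127  98  60  31  23  26  29  31  28  26  23  24  23  25  26  33  44  42  46  52]
 [ 91  63  33  20  23  30  33  34  30  27  26  34  49  62  68  68  64  50  54  58]
 [ 69  41  23  20  24  31  37  37  34  31  31  51  81 101 107 106  97  70  68  77]
 [ 63  34  21  20  22  30  36  37  35  30  28  45  74  87  85  79  70  59  81 101]
 [ 58  29  16  20  2
[... 2302 characters left out ...]
21  72  49  49  49  48  67  97 139 165]
 [154 152 139  94  52  49  49  48  51  50  56  81 128 134  79  48  49  62  87 131 161 166]
 [152 152 150 134  90  50  49  49  49  49  51  52  81 115 105  57  49  68 122 160 165 164]
 [153 153 153 149 124  76  57  48  49  47  50  49  50  64  70  74  88 121 159 165 165 164]
 [153 153 153 155 149 141 126  88  50  50  48  49  48  50  58 116 152 159 165 166 164 164]
 [158 151 154 155 152 151 147 130 111 109 100  88 121 149 148 156 164 165 166 166 165 164]
 [118 125 134 143 146 149 149 148 145 144 148 153 157 165 164 164 165 164 165 165 164 164]
 [ 78  76  81 101 117 143 159 154 151 156 163 165 165 164 163 164 164 165 166 167 164 164]]
board/mat diff 20.6813
```

The tick has swung about 110° clockwise and the head outline matches the original "out" outline. A quick check of the board before handing in.

Run:
```python
from plant import robot
import numpy as np,cv2
a=robot.get_image("side")["pixels"][:,:,::-1]; A=cv2.imread("side_raw.png")
def g(i):
    c=i[125:225,285:385].astype(int); m=(c[:,:,1]>c[:,:,0]+15)&(c[:,:,1]>c[:,:,2]+15); return cv2.boundingRect(m.astype(np.uint8)),m.sum(),[v.mean().round(2) for v in np.nonzero(m)]
print(g(A),g(a))
def z(i): return cv2.resize(i[125:225,285:385],(25,25),interpolation=cv2.INTER_AREA).max(2)
d=np.abs(z(A).astype(int)-z(a)); print((d>25).astype(int))
```

```text
((35, 20, 40, 51), np.int64(1009), [np.float64(45.18), np.float64(54.03)]) ((35, 24, 40, 45), np.int64(1012), [np.float64(45.44), np.float64(54.12)])
[[1 1 1 1 1 1 1 1 1 1 1 1 1 0 0 0 0 0 1 0 0 0 1 1 1]
 [1 1 1 1 1 1 1 1 1 1 1 1 0 0 0 0 0 1 1 0 0 0 0 0 0]
 [1 1 1 1 1 1 1 1 1 1 1 1 0 0 0 0 0 0 1 1 1 1 0 0 0]
 [1 1 1 0 1 1 1 1 1 1 1 1 0 0 0 0 0 0 0 0 0 1 1 1 1]
 [1 1 1 1 1 1 1 1 1 1 1 1 0 0 0 0 0 0 0 0 0 0 0 1 1]
 [1 1 1 1 1 1 1 1 1 0 0 0 0 0 0 0 0 1 0 0 0 0 0 0 0]
 [1 1 1 1 1 1 1 1 1 0 0 0 0 0 0 0 0 0 1 1 0 0 0 0 0]
 [1 1 1 0 0 0 0 0 0 0 0 0 0 0 0 0 0 0 0 0 1 0 0 0 0]
 [1 0 0 0 0 0 0 0 0 0 0 0 0 0 0 0 0 0 0 0 0 0 0 0 0]
 [0 0 0 0 0 0 0 0 0 0 0 0 0 0 0 0 0 0 0 0 0 0 0 0 0]
 [0 0 0 0 0 0 0 1 0 0 0 0 0 0 0 0 0 0 0 0 0 0 0 0 0]
 [0 0 0 0 1 1 1 1 0 0 0 0 0 0 0 0 0 0 0 0 0 0 0 0 0]
 [0 0 0 0 0 1 1 1 0 0 0 0 0 0 0 0 0 0 0 0 0 0 0 0 0]
 [0 0 0 1 1 1 0 0 0 0 0 0 0 0 0 0 0 0 0 0 0 0 0 0 0]
 [0 0 0 0 1 1 0 0 0 0 0 0 0 0 0 0 0 0 0 0 0 0 0 0 0]
 [0 0 0 0 0 0 0 0 0 0 0 0 0 0 0 0 0 0 0 0 0 0 0 0 0]
 [0 0 0 0 0 0 0 0 0 0 0 0 0 0 0 0 0 0 0 0 0 0 0 0 0]
 [0 0 0 0 0 0 0 0 0 0 0 0 0 0 0 0 0 0 0 0 0 0 0 0 0]
 [0 0 0 0 0 0 0 0 0 0 0 0 0 0 0 0 0 0 0 0 0 0 0 0 0]
 [0 0 0 0 0 0 0 0 0 0 0 0 0 0 0 0 0 0 0 0 0 0 0 0 0]
 [0 0 0 0 0 0 0 0 0 0 0 0 0 0 0 0 0 0 0 0 0 0 0 0 0]
 [0 0 0 0 0 0 0 0 0 0 1 1 1 0 0 0 0 0 1 0 0 0 0 0 0]
 [1 1 1 0 0 0 0 0 0 0 0 1 1 1 0 0 0 1 1 1 0 0 0 0 0]
 [1 1 1 0 0 0 0 0 0 0 0 0 1 1 1 1 1 1 1 1 0 0 0 0 0]
 [1 1 1 0 0 0 0 0 0 0 0 0 1 1 1 1 1 1 1 1 1 0 0 0 0]]
```

The board is unchanged; the only differences are the arm and its shadow. Handing in.

```bash
python3 -c "
from plant import robot
print(robot.finish_job())"
```

```text
the job is handed in; nothing more can be done
None
```

The job is handed in at about 36 s of robot time: the board stands in the middle of the mat, and the button was pressed in to its stop at about 21 N, then twisted clockwise to its stop so it is out again. I confirmed the end state only from camera and force readings, since the hand-in returned no verdict.

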